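# Refit the fume extractor's spark-arrestor panel and tug it

### The job

The cleaned spark-arrestor panel lies on the bench: put it back into the empty opening of the fume extractor, flanged lower edge in under the lip first, then push the upper edge down past its slide catch until the panel lies flush. Then try to lift its upper edge with a firm tug on the handle; these catches sometimes stay back, so if it lifts free, seat it again, slide the catch over its edge by the thumb tab, and tug again until the catch holds. Leave the panel fully home and let go of it, and do not knock the other things on the bench about.

Things in the scene. Friction and masses are not known exactly. Their poses are not given: they have to be found in the camera images.
- panel: Loose spark-arrestor panel lying on the bench, handle up: steel frame 112 x 116 mm, 12 mm thick, wire mesh inside, 0.2 to 0.45 kg. Origin: centre of the frame's underside; x points from its lower to its upper edge, y along its width, z out of its face. The lower edge has a flange 4 mm thick (z 0 to 4), 100 mm wide, that stands out 11 mm (x -56 to -67).
- panel_handle (a point): Centre of the panel's bow handle, panel x 0, y 0, z 36 mm. A bar along y, 10 mm thick in x, 16 mm high (z 28 to 44), 60 mm long between its two end legs (72 mm over all); the frame's top is at z 12 mm.
- panel_toe (a point): The panel's lower end: tip of the flange, mid-width, underside (panel x -67, z 0 mm).
- panel_heel (a point): The panel's upper edge: mid-width, top of the frame (panel x 56, z 12 mm).
- opening: The empty one of two openings side by side in the sloping intake of the fume extractor (grey box 296 mm wide, slope 25 degrees, rising away from the robot); which one varies, the other has a like panel fixed in it. A recess 121 mm wide, 12 mm deep. Origin and axes are those of the panel when home: x up the slope, z square out of the face. Floor at z 0, deck at z 12; walls at x -68.5 and 57.5 mm.
- opening_toe (a point): Where panel_toe is when the panel is home (opening x -67, z 0 mm).
- opening_heel (a point): Where panel_heel is when the panel is home (opening x 56, z 12 mm).
- opening_lip (a point): Mid-width of the underside edge of the fixed lip along the opening's lower wall (opening x -60.5, z 7.5 mm; lip 3.5 mm thick, from x -68.5 to -60.5). The flange goes under it with the panel's upper edge raised 10 to 12 degrees (to clear the catch), toe on the floor, slid down the slope. The lip alone holds the lower edge down, so only a pull that raises the upper edge, swinging about the toe, tests the catch.
- catch_1: One of two like slide catches, one on the deck above each opening; use the one in line with the empty opening (which is where varies). Axes as the opening's; origin: on the deck, mid-width, at opening x 84, z 12 mm. This frame is fixed and does not tell where the tongue is. A steel tongue 30 mm wide slides along x from closed (0) to 8 mm back. Sound: springs closed by itself (1.5 to 2.5 N). Gummed: stays where pushed, slides at about 3 N.
- catch_2: The other slide catch, made and placed like catch_1 above the other opening. Of the two, one is sound and one gummed; they look alike. Pushing a panel down past a catch takes about 5 to 20 N at the handle. A catch that is over the edge stands any pull: tug with some 8 to 15 N.
- catch_1_nose (a point): Where the nose tip of catch_1 is when closed (catch x -32, z 2 mm): 4 mm over the edge of a panel that is home, underside 1.8 mm above the panel's face. A 60 degree ramp on top, up to 9.5 mm above the deck, lets a panel pushed down drive it back.
- catch_1_tab (a point): Where the rear (upslope) face of catch_1's thumb tab is when closed: catch x 0, z 14 mm (up to 8 mm more in x when back). The tab is 8 mm thick (x -8 to 0), 26 mm wide, its top 24 mm above the deck; the tongue behind it is 4.5 mm high, and the deck is clear to 60 mm upslope of it. Push it down the slope (-x) to close the catch.
- catch_2_nose (a point): The same point of catch_2 as catch_1_nose.
- catch_2_tab (a point): The same point of catch_2 as catch_1_tab.
- spray_can_1: Bystander: spray can, 65 mm across, 190 mm tall.
- spray_can_2: Bystander: spray can, 65 mm across, 210 mm tall.
- tape_roll: Bystander: roll of tape lying flat, 100 mm across, 48 mm tall.
- wire_brush: Bystander: brush, 200 mm long, lying down.
- hammer: Bystander: hammer, 290 mm long, lying down.
- wrench: Bystander: wrench, 180 mm long, lying down.
- angle_offcut: Bystander: offcut of angle steel, 60 x 40 x 40 mm.
Not all that is in view belongs to the job. Leave any purple look-alike of the panel alone.

How it is judged:
By the outcome, as a careful person would: the job done as asked, in the order asked, and still so for the second after the job is handed in, with the robot touching nothing.
It also fails if it takes over 64 s, if anything falls off the work surface, if the arm or the gripper's body presses on something with over 40 N, if the wrist force passes 120 N, or if a joint passes its speed limit or range.

### The arm

A 6-joint arm with a two-finger parallel gripper is mounted at the origin on the work surface. World frame = base frame: x ahead of the robot, y to its left, z up, the work surface at z = 0. Lengths are in mm, angles in rad, forces in N, time in s.
With the tool pointing down it reaches from about 275 to 725 mm from the base axis. Payload 5.6 kg.
Tool frame: the origin (TCP) lies midway between the tips of the shut fingers; the grasp point (between the pads) lies 19 mm behind it (r.hold_point_z is the distance from the TCP to the grasp point, in mm); z points along the fingers, y is the line along which they close (so a half turn about z gives the same grasp; the last joint's range is limited). The gripper opens to 85 mm and grips with 20 to 120 N. Pads are 22 mm wide; open, the fingers measure 114 mm over their backs; the gripper's body (76 mm by 85 mm) begins 54 mm behind the grasp point. The pads swing forward as they close: fully open they stand 13 mm farther back than shut.
Start: joints at [1.402, 0.255, 0.108, 0, -1.424, -0.285], TCP at [241.084, 494.339, 193.683] pointing down, gripper open.
Joint ranges: [-2.95, 2.95], [-1.21, 1.97], [-1.09, 1.5], [-2.87, 1.71], [-2.94, -0.07], [-3.05, 3.05]. Speed limits (rad/s): [2.57, 2.57, 3.14, 3.14, 3.14, 3.14].

### API

Orientations are given as a unit quaternion [x, y, z, w].
In Python, from rig import r gives the robot as it stands.
- The arm moves only by the shell command python3 -m crank 'ROWS' [FORCE]. ROWS is JSON, a list of rows, each a list of 5 numbers: the closure, from 0 (fully open) to 1 (shut), then the shift along the tool's x, y, z in m, then the turn about the tool's z in rad. A call has 1 to 5 rows; each row is the pose to reach, as a shift and turn from the pose commanded when the call began, along the tool's axes at that moment; what a row does not reach only later rows make up. A row lasts 1/10 s, in which the tool goes at most 50 mm and 8.59 degrees, less where a joint would pass 70% of its speed; a pose out of reach is approached as far as the arm can. A call with a gripper value outside its range is refused whole. The fingers move at their own pace and stop on an object; FORCE is the grip in N (left out, the last holds). Time passes only in rows, so rows that repeat a pose let the fingers close. It gives the time, the measured TCP pose, the force and the opening at its end, in the units of the state.
- r.read_state(): the state, without advancing time (a new reading comes with each control period).
- r.get_image(name): name is "side" or "top"; returns a dict with "color" (480x640x3 uint8, red, green, blue), "depth" (480x640 float32, mm along the optical axis (not along the pixel's ray), 0 where there is no reading), "fx", "fy", "cx", "cy" (pixels), "dist_coeffs" ([k1, k2, p1, p2, k3] as OpenCV has them; the pictures are not rectified), "world_from_camera" (4x4, takes a point from camera to world coordinates). Camera axes: x right, y down, z forward; pixel columns grow to the right and rows downward; lengths in mm; the calibration is good to about 2 mm. A picture is of the moment at which its call begins.
- r.hand_in(): hands the job in, once; it reports no verdict.
The state is a dict: "clock": time; "joint_pos": joint angles; "joint_vel": joint speeds; "joint_efforts": joint torques, N m; "tcp_pos": TCP position; "eef_rot": TCP orientation; "ft_force": force on the tool from outside, world axes, zero at the start; "torque": the same for the moment, N m; "gripper_width": opening from 0.0 (shut) to 1.0 (fully open).
Only numpy, scipy, OpenCV 4.12 (cv2) and the standard library are available. Lean on these libraries where they do the work, as an engineer would, in place of code of your own. Each camera call takes 0.05 s, during which the arm holds its last target. There are 200 camera calls.

## Working session

There is one attempt and no reset: what is moved stays moved. The work goes in short steps, Python scripts to look and compute and a shell command to move; the robot and the scene stay as the last step left them, time stands still between calls to the robot, and variables do not carry over. Pictures are saved under pics/ and viewed, on a budget of 10 in all, crops included, one or two more only if the job needs it, and the job is handed in when it is done.

```bash
mkdir -p pics; ls; python3 - <<'E'
from rig import r
import cv2,numpy as np
for n in("top","side"):
    d=r.get_image(n); cv2.imwrite(f"pics/{n}0.png",d["color"][:,:,::-1]); np.savez(f"{n}0.npz",**d)
    print(n,d["fx"],d["fy"],d["cx"],d["cy"],d["dist_coeffs"],np.round(d["world_from_camera"],3).tolist())
s=r.read_state();print(s, r.hold_point_z)
E
```

```text
pics
top 534.0370671624613 534.0370671624613 325.59808523874227 235.4631519338997 [-0.11864524  0.          0.          0.          0.        ] [[0.023, -0.989, 0.147, 329.006], [-1.0, -0.021, 0.014, -11.805], [-0.011, -0.148, -0.989, 1290.369], [0.0, 0.0, 0.0, 1.0]]
side 572.0426454104617 572.0426454104617 332.24306491639743 238.43630832961546 [-0.11847714  0.          0.          0.          0.        ] [[0.773, -0.493, 0.4, -180.513], [-0.634, -0.604, 0.483, -792.401], [0.003, -0.627, -0.779, 1415.733], [0.0, 0.0, 0.0, 1.0]]
{'clock': 0.1, 'joint_pos': array([ 1.40161377e+00,  2.55705967e-01,  1.07143979e-01, -4.01958143e-04,
       -1.42388062e+00, -2.84590055e-01]), 'joint_vel': array([ 0.00081692, -0.00212946,  0.00181435,  0.00263308, -0.00108656,
        0.00113471]), 'joint_efforts': array([-1.86862897e-03, -3.87604487e+01,  2.38477743e+01,  5.37787423e+00,
       -3.70188587e-03, -3.14891963e-06]), 'tcp_pos': array([240.84375284, 493.91715768, 192.88376401]), 'eef_rot': array([ 9.74364522e-01, -2.24973469e-01, -1.50987028e-04,  8.33232637e-04]), 'ft_force': array([-0.69003524, -0.31596464,  0.00112764]), 'torque': array([-0.00029631,  0.03646618, -0.04498263]), 'gripper_width': 0.9967218673030281} 18.700000000000003
```

View pics/top0.png

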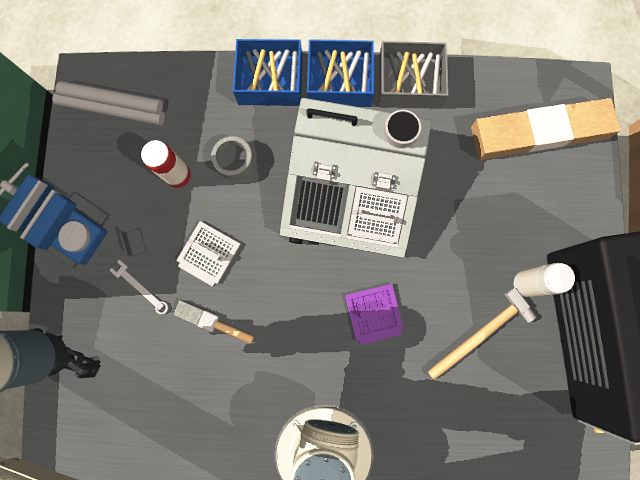

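View pics/side0.png

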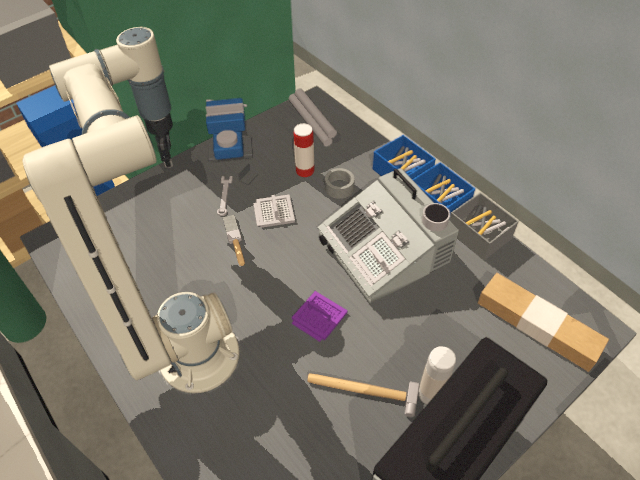

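The top view shows the panel at about (210,253) and the empty opening on the left at about (320,203), with its catch at (325,170). The purple look-alike is at (374,313). The side view agrees. Next I'll enlarge both areas.

```bash
cat > h.py <<'E'
import numpy as np,cv2
from scipy.spatial.transform import Rotation as R
def load(n): return dict(np.load(n))
def K(d): return np.array([[d["fx"],0,d["cx"]],[0,d["fy"],d["cy"]],[0,0,1.]])
def proj(d,P):
    T=np.linalg.inv(d["world_from_camera"]); 
    return cv2.projectPoints(np.atleast_2d(P).astype(float),cv2.Rodrigues(T[:3,:3])[0],T[:3,3],K(d),d["dist_coeffs"])[0][:,0]
def cloud(d,u0,u1,v0,v1):
    v,u=np.mgrid[v0:v1,u0:u1]; z=d["depth"][v0:v1,u0:u1].ravel()
    uv=np.c_[u.ravel(),v.ravel()].astype(float)
    n=cv2.undistortPoints(uv[:,None],K(d),d["dist_coeffs"])[:,0]
    P=np.c_[n*z[:,None],z]; T=d["world_from_camera"]
    return uv[z>0],(P@T[:3,:3].T+T[:3,3])[z>0]
def ray(d,uv,z=None,plane=None):
    """pixel -> world on plane (n,c): n.p=c"""
    n=cv2.undistortPoints(np.array(uv,float).reshape(-1,1,2),K(d),d["dist_coeffs"])[:,0]
    T=d["world_from_camera"]; D=np.c_[n,np.ones(len(n))]@T[:3,:3].T; o=T[:3,3]
    N,c=plane if plane is not None else (np.array([0,0,1.]),z)
    return o+D*((c-o@N)/(D@N))[:,None]
def crop(im,u,v,w,h,s):
    c=cv2.resize(im[v:v+h,u:u+w],None,fx=s,fy=s,interpolation=cv2.INTER_CUBIC)
    return c
E
python3 - <<'E'
from h import *
t=load("top0.npz");s=load("side0.npz")
for d in(t,s): pass
a=crop(t["color"],170,215,80,80,5); b=crop(t["color"],275,145,80*1,80,5)
c=crop(s["color"],245,185,60,50,5); e=crop(s["color"],310,180,100,50,5)
top=np.hstack([a,b]); bot=np.hstack([c,e])
cv2.imwrite("pics/crops.png",cv2.resize(np.vstack([top,bot[:200]]),(800,600))[:,:,::-1])
# depth
uv,P=cloud(t,170,250,215,295); 
print("panel hi",np.sum(P[:,2]>9), "z quant",np.percentile(P[:,2],[5,50,95,99.5]))
uv,P=cloud(t,350,405,190,240)
c=P.mean(0);print("slope plane",c,np.linalg.svd(P-c)[2][2])
E
```

```text
panel hi 1004 z quant [-5.02458062  0.72832703 12.82864634 44.09600598]
slope plane [ 557.77992983 -110.21204799   94.52531048] [-0.42623236  0.07190994  0.90175104]
```

View pics/crops.png

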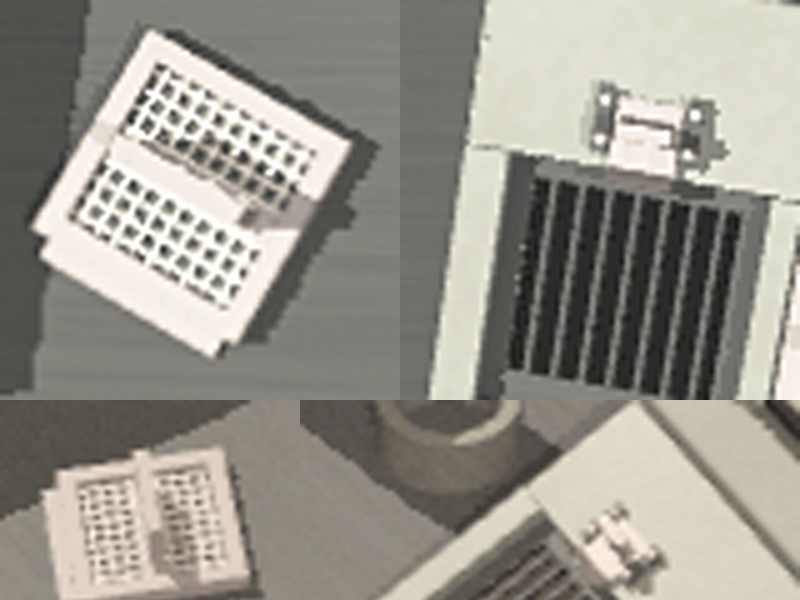

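The crop shows the flange at the panel's lower left, from (40,255) to (220,357) in the crop. So panel x points up and to the right in the image. The empty opening is on the left, and I need its outline more exactly.

```bash
python3 - <<'E'
from h import *
from scipy.optimize import least_squares
t=load("top0.npz")
# panel
c=np.array([[150,28],[350,140],[33,230],[40,255],[220,357]],float)
uv=np.array([170,215])+(c+.5)/5-.5
M=np.array([[56,58,12],[56,-58,12],[-56,58,12],[-67,50,4],[-67,-50,4]],float)
def f(p): 
    Rm=R.from_euler("z",p[2]).as_matrix(); return (proj(t,M@Rm.T+[p[0],p[1],0])-uv).ravel()
o=least_squares(f,[400,220,-.5]);print("panel",o.x,np.degrees(o.x[2]),"res",np.round(o.fun,1))
u,P=cloud(t,170,250,215,295); L=(P-[o.x[0],o.x[1],0])@R.from_euler("z",o.x[2]).as_matrix()
h=L[(L[:,2]>36)&(L[:,2]<55)];print("handle local",h.mean(0),h.min(0),h.max(0))
cv2.imwrite("pics/ext.png",crop(t["color"],275,145,155,115,5)[:,:,::-1])
E
```

```text
panel [ 4.74056789e+02  2.91330435e+02 -4.70890028e-01] -26.980011243943743 res [-0.3  0.1  0.4 -0.1  0.3 -0.3  0.3  0.5 -0.7 -0.3]
handle local [-0.90712509 -0.62867954 42.58714932] [ -6.00804223 -36.96388598  37.55501138] [ 4.2223984  37.39531967 49.08570269]
```

View pics/ext.png

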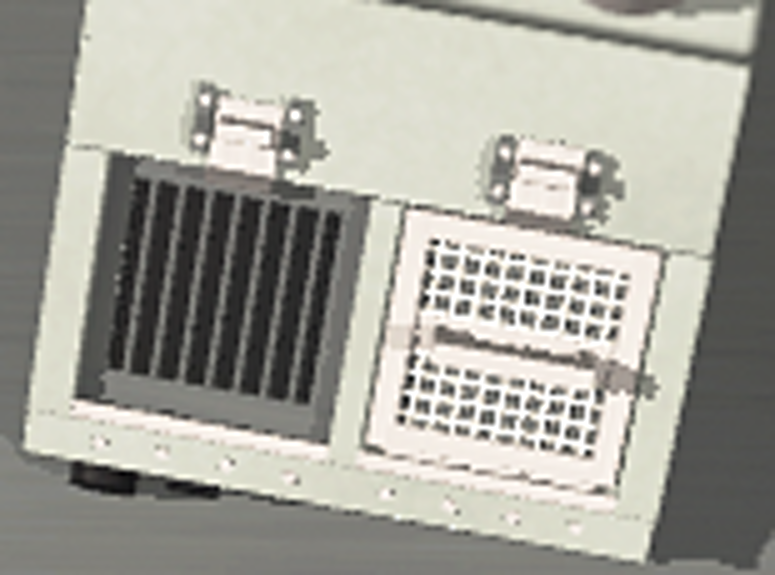

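```bash
cat > pose.py <<'E'
from h import *
def RO(yaw,slope=np.radians(25)): return R.from_euler("ZY",[yaw,-slope]).as_matrix()
E
python3 - <<'E'
from pose import *
from scipy.optimize import least_squares
t=load("top0.npz"); s=load("side0.npz")
off=np.array([275,145])
# deck plane from depth, both cams: strip right of the left catch / above
u,P=cloud(t,275,430,145,260)
c=(u-off)*5+2
m=((c[:,0]>100)&(c[:,0]<680)&(c[:,1]>20+.17*(c[:,0]-100))&(c[:,1]<60+.17*(c[:,0]-100)))
Q=P[m]; 
for _ in range(3):
    q=Q.mean(0);n=np.linalg.svd(Q-q)[2][2]; n*=np.sign(n[2]); e=(Q-q)@n; Q=Q[abs(e)<3*max(1,e.std())]
print("deck",q,n,len(Q),e.std(),"slope",np.degrees(np.arccos(n[2])),"yaw",np.degrees(np.arctan2(-n[1],-n[0])))
cc=np.array([[108,152],[370,197],[72,412],[327,458]],float); uv=off+(cc+.5)/5-.5
M=np.array([[57.5,60.5,12],[57.5,-60.5,12],[-68.5,60.5,12],[-68.5,-60.5,12]])
def f(p):
    W=M@RO(p[3]).T+p[:3]; a=(proj(t,W)-uv).ravel()
    nn=RO(p[3])[:,2]; d=((Q-p[:3])@nn).mean()-12
    return np.r_[a,d/2]
o=least_squares(f,[580,30,90,-.17]);print("open",o.x,np.degrees(o.x[3]),np.round(o.fun,1))
Rm=RO(o.x[3])
for cr,nm in (([25,450],"LL"),([648,562],"LR"),([750,60],"UR"),([85,0],"UL"),([245,172],"nose?"),([247,120],"tabtop front?")):
    w=ray(t,[off+(np.array(cr)+.5)/5-.5],plane=(Rm[:,2],Rm[:,2]@o.x[:3]+12)); print(nm,w[0].round(1),((w-o.x[:3])@Rm).round(1))
# overlay side check
im=s["color"].copy()
W=np.vstack([M,[[84,0,36],[52,0,14],[-67,0,0],[57.5,60.5,12]]])@Rm.T+o.x[:3]
for p in proj(s,W): cv2.circle(im,tuple(np.round(p*16).astype(int)),12,(255,0,0),-1,shift=4)
pr=np.load("top0.npz")
Rp=R.from_euler("z",-.4709).as_matrix()
for p in proj(s,np.array([[56,58,12],[56,-58,12],[-56,58,12],[-56,-58,12],[0,30,44],[0,-30,44.]])@Rp.T+[474,291.3,0]): cv2.circle(im,tuple(np.round(p*16).astype(int)),12,(0,0,255),-1,shift=4)
cv2.imwrite("pics/sidechk.png",crop(im,245,170,195,130,4)[:,:,::-1])
E
```

```text
deck [666.2353499  -50.82706626 140.12786055] [-0.44070325  0.06985215  0.89493091] 922 2.214227952193743 slope 26.500443775707787 yaw -9.006545684981885
open [ 5.85363280e+02  2.23806633e+01  8.42005827e+01 -1.52709087e-01] -8.749586190296698 [-0.  -0.4  0.4 -0.4 -0.3  0.5 -0.1  0.3  0.1]
LL [512.4 113.8  57.3] [[-89.3  79.3  12. ]]
LR [ 466.2 -177.6   56.7] [[ -90.8 -215.8   12. ]]
UR [ 678.4 -209.4  156.8] [[ 146. -215.   12.]]
UL [702.7  85.5 147. ] [[123.   80.3  12. ]]
nose? [632.1  12.8 119.6] [[58.1 -2.4 12. ]]
tabtop front? [653.5  12.3 129.6] [[81.7  0.4 12. ]]
```

View pics/sidechk.png

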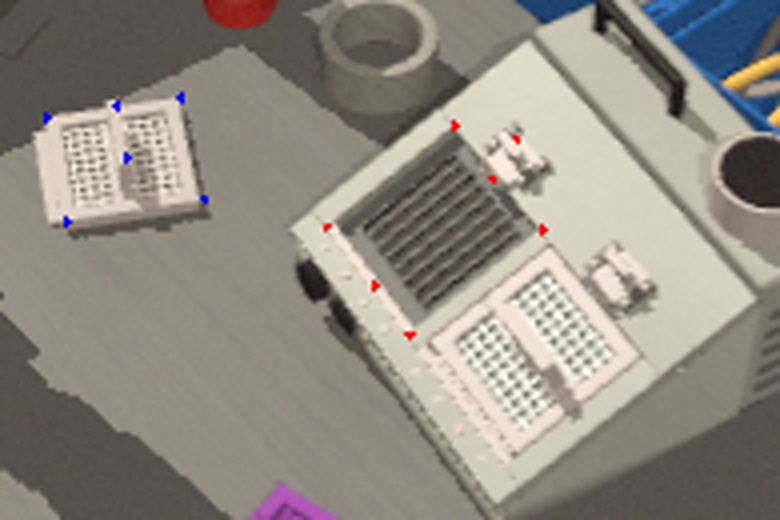

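The side overlay agrees with both fits to about 1–2 px. That puts the panel at (474, 291) with yaw -27°, and the opening origin at (585, 22, 84) with yaw -8.75°.

The tool can't tilt. So I'll grip the handle end to end along its bar, which makes panel y the pivot axis, and pitch the panel up against the box's front edge.

```bash
cat >> pose.py <<'E'
OP=np.array([585.4,22.4,84.2]); YAW=-.1527; RM=RO(YAW)
def w(p): return np.atleast_2d(p)@RM.T+OP
def go(target,yaw=None,verbose=True):
    from rig import r
    s=r.read_state(); Rt=R.from_quat(s["eef_rot"]).as_matrix()
    cur=np.arctan2(Rt[1,0],Rt[0,0]); d=(np.array(target)-s["tcp_pos"])@Rt
    turn=0 if yaw is None else -(yaw-cur)
    print("t",s["clock"],"shift m",(d/1000).round(4),"turn",round(float(turn),4),"F",s["ft_force"].round(1),"w",round(s["gripper_width"],3),"tcp",s["tcp_pos"].round(1))
E
python3 - <<'E'
from pose import *
t=load("top0.npz")
go([473.5,291,110],-.471); go([473.5,291,9],-.471)
u,P=cloud(t,240,440,215,350)
H=R.from_euler("z",YAW).as_matrix(); L=(P-OP)@H; L[:,2]+=OP[2]
m=(L[:,0]<-88)&(L[:,0]>-230)&(L[:,2]>8)
for a in range(-230,-85,10):
    k=m&(L[:,0]>=a)&(L[:,0]<a+10)
    if k.sum(): print(a,[(y,int(L[k&(L[:,1]>=y)&(L[:,1]<y+20),2].max(initial=0))) for y in range(-120,120,20)])
u,P=cloud(t,135,260,130,200);k=P[:,2]>150;print("can",P[k].min(0),P[k].max(0)); k=(P[:,2]>35)&(P[:,2]<60);print("tape",np.percentile(P[k],[5,95],axis=0))
print("edge",w([[-90,0,12]]))
E
```

```text
t 0.1 shift m [0.2981 0.0802 0.083 ] turn 0.0172 F [-0.7 -0.3  0. ] w 0.997 tcp [240.8 493.9 192.9]
t 0.1 shift m [0.2981 0.0801 0.184 ] turn 0.0172 F [-0.7 -0.3  0. ] w 0.997 tcp [240.8 493.9 192.9]
-230 [(-120, 16), (-100, 0), (-80, 0), (-60, 0), (-40, 0), (-20, 0), (0, 0), (20, 0), (40, 0), (60, 0), (80, 0), (100, 0)]
-220 [(-120, 15), (-100, 0), (-80, 0), (-60, 0), (-40, 0), (-20, 0), (0, 0), (20, 0), (40, 0), (60, 0), (80, 0), (100, 0)]
-210 [(-120, 17), (-100, 13), (-80, 0), (-60, 0), (-40, 0), (-20, 0), (0, 0), (20, 0), (40, 0), (60, 0), (80, 0), (100, 0)]
-200 [(-120, 16), (-100, 11), (-80, 0), (-60, 0), (-40, 0), (-20, 0), (0, 0), (20, 0), (40, 0), (60, 0), (80, 0), (100, 0)]
-190 [(-120, 14), (-100, 0), (-80, 0), (-60, 0), (-40, 0), (-20, 0), (0, 0), (20, 0), (40, 0), (60, 0), (80, 0), (100, 0)]
-180 [(-120, 0), (-100, 0), (-80, 0), (-60, 0), (-40, 0), (-20, 0), (0, 0), (20, 0), (40, 0), (60, 0), (80, 0), (100, 0)]
-170 [(-120, 0), (-100, 0), (-80, 0), (-60, 0), (-40, 0), (-20, 0), (0, 0), (20, 0), (40, 0), (60, 0), (80, 0), (100, 0)]
-160 [(-120, 0), (-100, 0), (-80, 0), (-60, 0), (-40, 0), (-20, 0), (0, 0), (20, 0), (40, 0), (60, 0), (80, 0), (100, 0)]
-100 [(-120, 0), (-100, 0), (-80, 0), (-60, 0), (-40, 0), (-20, 0), (0, 0), (20, 53), (40, 51), (60, 0), (80, 0), (100, 0)]
-90 [(-120, 61), (-100, 0), (-80, 0), (-60, 0), (-40, 0), (-20, 44), (0, 46), (20, 50), (40, 51), (60, 0), (80, 0), (100, 0)]
can [632.31073505 347.54208152 150.06823253] [695.55576127 412.94686331 194.28630462]
tape [[639.01982493 197.20206598  37.87167196]
 [749.09620759 362.21784965  52.12106635]]
edge [[499.76901357  35.57843971  57.04004989]]
```

```bash
python3 -m crank '[[0,0.045,0.012,0,0],[0,0.09,0.024,0,0.01],[0,0.135,0.036,0,0.017],[0,0.18,0.048,0.01,0.017],[0,0.225,0.06,0.02,0.017]]' 20; python3 -m crank '[[0,0.04,0.01,0.02,0],[0,0.073,0.02,0.05,0],[0,0.073,0.02,0.08,0],[0,0.073,0.02,0.08,0]]'; python3 - <<'E'
from pose import *
go([473.5,291,9],-.471)
E
```

```text
clock: 0.6
tcp_pos: [418.0, 340.4, 173.4]
eef_rot: [0.972, -0.233, -0.0, -0.0]
ft_force: [1.1, 0.8, -0.2]
gripper_width: 1.002
clock: 1.0
tcp_pos: [470.6, 287.8, 89.0]
eef_rot: [0.972, -0.235, -0.003, 0.004]
ft_force: [-0.6, 0.2, -0.3]
gripper_width: 0.998
t 1.0 shift m [ 0.0014 -0.0049  0.0799] turn -0.0026 F [-0.6  0.2 -0.3] w 0.998 tcp [470.6 287.8  89. ]
```

```bash
python3 -m crank '[[0,0,0,0.02,0],[0,0,0,0.04,0],[0,0,0,0.04,0],[0,0,0,0.04,0]]'; python3 - <<'E'
from pose import *
go([473.5,291,9],-.471)
from rig import r
d=r.get_image("side"); cv2.imwrite("pics/g1.png",crop(d["color"],215,150,110,100,6)[:,:,::-1])
E
```

```text
clock: 1.4
tcp_pos: [473.3, 291.6, 55.2]
eef_rot: [0.973, -0.233, 0.001, -0.0]
ft_force: [1.6, -0.3, 0.3]
gripper_width: 0.999
t 1.4 shift m [0.0004 0.0005 0.0462] turn 0.0016 F [ 1.6 -0.3  0.3] w 0.999 tcp [473.3 291.6  55.2]
```

View pics/g1.png

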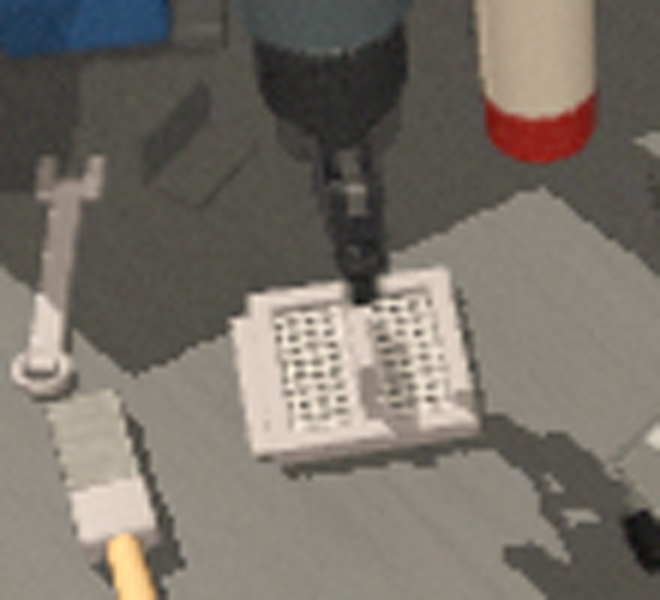

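The fingers are in line with the handle, with the near fingertip at about (362,295) in the crop. Going down to grip.

```bash
python3 -m crank '[[0,0,0,0.02,0],[0,0,0,0.04,0],[0,0,0,0.046,0],[0,0,0,0.046,0],[0.3,0,0,0.046,0]]' 25; python3 -m crank '[[0.3,0,0,0,0],[0.3,0,0,0,0],[0.3,0,0,0,0],[0.3,0,0,0,0],[0.3,0,0,0,0]]'; python3 - <<'E'
from pose import *
go([473.5,291,9],-.471)
E
```

```text
clock: 1.95
tcp_pos: [473.9, 291.6, 9.2]
eef_rot: [0.972, -0.233, 0.001, -0.001]
ft_force: [-0.1, 0.2, -0.3]
gripper_width: 0.858
clock: 2.45
tcp_pos: [473.0, 290.9, 7.8]
eef_rot: [0.972, -0.233, 0.0, -0.0]
ft_force: [0.1, -0.1, 0.0]
gripper_width: 0.695
t 2.45 shift m [ 0.0003 -0.0003 -0.0012] turn 0.0002 F [ 0.1 -0.1  0. ] w 0.695 tcp [473.  290.9   7.8]
```

```bash
python3 - <<'E'
from pose import *
from rig import r
d=r.get_image("side"); t=r.get_image("top"); np.savez("t1.npz",**t)
cv2.imwrite("pics/g2.png",np.hstack([crop(d["color"],240,170,75,75,5),crop(t["color"],170,210,80,75,5)])[:,:,::-1])
E
```

```text
(no output)
```

View pics/g2.png

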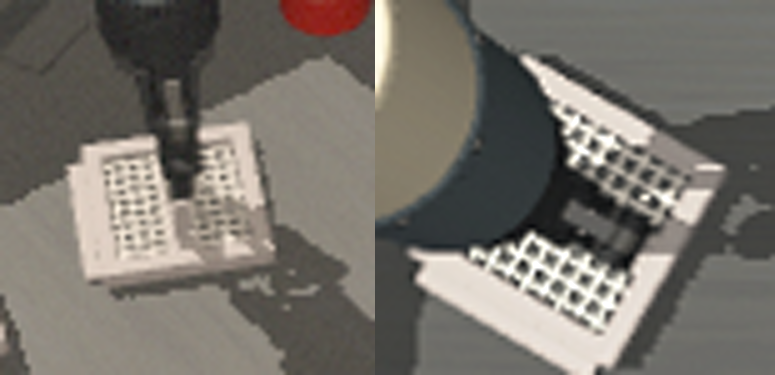

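The fingers straddle the handle ends as planned, and the panel hasn't moved. I'll close further to see whether they stop on it.

```bash
python3 -m crank '[[0.45,0,0,0,0],[0.45,0,0,0,0],[0.45,0,0,0,0],[0.45,0,0,0,0]]' 25; python3 -m crank '[[0.45,0,0,-0.005,0],[0.45,0,0,-0.01,0],[0.45,0,0,-0.01,0],[0.45,0,0,-0.01,0]]'
```

```text
clock: 2.95
tcp_pos: [473.0, 290.8, 7.7]
eef_rot: [0.972, -0.233, -0.0, 0.0]
ft_force: [-0.3, -0.9, -0.3]
gripper_width: 0.549
clock: 3.35
tcp_pos: [473.1, 291.0, 18.0]
eef_rot: [0.972, -0.233, 0.0, -0.0]
ft_force: [0.8, -0.1, 0.3]
gripper_width: 0.548
```

```bash
python3 - <<'E'
from pose import *
from rig import r
d=r.get_image("side"); np.savez("s2.npz",**d)
s=r.read_state(); p=s["tcp_pos"]; yy=R.from_quat(s["eef_rot"]).as_matrix()[:,1]
for k in (-36,0,36): print(k,proj(d,p+yy*k+[0,0,10]).round(1))
u,P=cloud(d,240,315,120,245)
L=(P-p)@R.from_quat(s["eef_rot"]).as_matrix()
rgb=d["color"][u[:,1].astype(int),u[:,0].astype(int)].max(1)
m=(np.linalg.norm(L[:,:2],axis=1)<75)&(rgb<90)&(L[:,2]<5)
for z in range(-110,0,10):
    k=m&(L[:,2]>=z)&(L[:,2]<z+10)
    if k.sum(): print(z,k.sum(),np.percentile(L[k],[2,50,98],axis=0).round(0)[:,:2].tolist())
cv2.imwrite("pics/g3.png",crop(d["color"],235,140,80,80,7)[:,:,::-1])
E
```

```text
-36 [[273.5 198.1]]
0 [[275.1 206. ]]
36 [[276.8 214.1]]
-110 17 [[-17.0, 20.0], [-9.0, 38.0], [14.0, 63.0]]
-100 17 [[-11.0, 36.0], [-2.0, 55.0], [9.0, 59.0]]
-90 3 [[-12.0, 35.0], [4.0, 50.0], [7.0, 51.0]]
-70 12 [[-9.0, -26.0], [-2.0, 36.0], [5.0, 41.0]]
-60 8 [[-6.0, 34.0], [-2.0, 37.0], [4.0, 41.0]]
-50 5 [[-10.0, -23.0], [0.0, 32.0], [7.0, 34.0]]
```

View pics/g3.png

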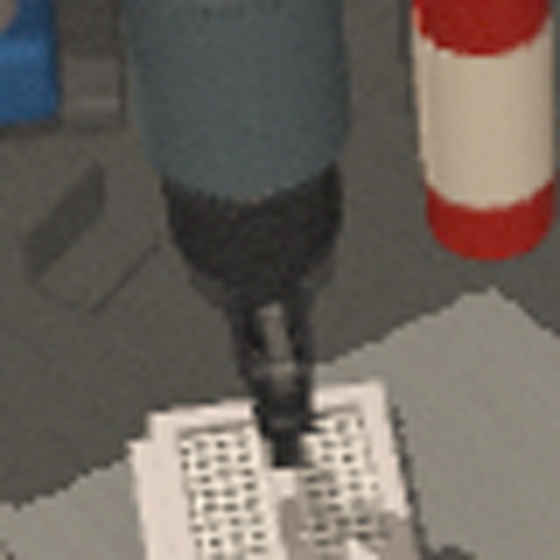

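```bash
python3 - <<'E'
from pose import *
d=load("s2.npz"); from rig import r
s=r.read_state(); p=s["tcp_pos"]; Rt=R.from_quat(s["eef_rot"]).as_matrix()
u,P=cloud(d,235,315,140,245)
Rp=R.from_euler("z",-.4709).as_matrix(); L=(P-[473.5,291,0])@Rp
for v in range(190,226,2):
    k=(u[:,1]==v)&(u[:,0]>=270)&(u[:,0]<=281); print(v,[tuple(int(q) for q in a.round()) for a in L[k][::2]], d["color"][v,276])
E
```

```text
190 [(-13, -28, 134), (-6, -21, 126), (-3, -57, 162), (3, -57, 161), (12, -28, 129), (29, 93, 2)] [75 68 64]
192 [(-14, -32, 130), (-10, -62, 160), (-4, -61, 157), (2, -63, 158), (8, -64, 158), (27, 80, 6)] [126 118 109]
194 [(-11, 27, 59), (-11, -70, 160), (-5, -70, 158), (2, -63, 149), (7, -69, 154), (26, 76, 0)] [78 73 67]
196 [(-9, 75, -1), (-11, -67, 148), (-5, -69, 149), (1, -62, 140), (7, -67, 144), (24, 61, 6)] [50 45 42]
198 [(-11, 51, 15), (-12, -63, 135), (-6, -64, 135), (0, -63, 132), (7, -56, 123), (22, 48, 10)] [40 42 40]
200 [(-12, 49, 7), (-12, -62, 125), (-6, -52, 112), (1, -51, 110), (7, -54, 112), (21, 39, 10)] [70 69 64]
202 [(-13, 43, 4), (-13, -56, 110), (-7, -59, 111), (1, -36, 85), (8, -30, 76), (19, 30, 10)] [39 39 41]
204 [(-15, 28, 10), (-12, -29, 71), (-6, -36, 77), (0, -41, 81), (7, -37, 75), (18, 21, 10)] [43 41 38]
206 [(-16, 21, 9), (-10, 14, 15), (-6, -30, 61), (0, -34, 64), (6, -32, 61), (17, 15, 7)] [70 66 59]
208 [(-17, 15, 6), (-11, 12, 7), (-6, -22, 43), (0, -18, 37), (9, 8, 6), (15, 6, 7)] [216 200 189]
210 [(-18, 2, 10), (-12, 0, 10), (-8, -29, 42), (-1, -32, 43), (7, -6, 12), (14, -6, 11)] [216 202 190]
212 [(-20, -6, 9), (-13, -8, 10), (-7, -10, 11), (-3, -40, 42), (6, -11, 9), (13, -8, 4)] [142 130 121]
214 [(-21, -9, 3), (-14, -13, 5), (-8, -19, 11), (-3, -39, 32), (4, -24, 14), (11, -22, 10)] [147 133 123]
216 [(-22, -22, 8), (-16, -21, 5), (-10, -31, 14), (-3, -29, 11), (3, -30, 11), (9, -34, 13)] [146 133 123]
218 [(-23, -30, 8), (-17, -27, 3), (-11, -38, 14), (-5, -39, 12), (1, -43, 16), (8, -39, 10)] [151 138 128]
220 [(-25, -37, 6), (-19, -46, 15), (-13, -49, 16), (-6, -48, 14), (0, -52, 16), (7, -47, 9)] [222 207 194]
222 [(-26, -53, 14), (-20, -51, 11), (-14, -57, 15), (-7, -56, 13), (-1, -56, 11), (5, -57, 10)] [217 202 189]
224 [(-27, -56, 8), (-21, -58, 8), (-14, -55, 4), (-8, -56, 3), (-2, -56, 1), (5, -60, 4)] [142 131 121]
```

```bash
python3 -m crank '[[0.45,0,0,-0.03,0],[1,0,0,-0.06,0],[1,0,0,-0.06,0],[1,0,0,-0.06,0],[1,0,0,-0.06,0]]'; python3 -m crank '[[1,0,0,0,0],[1,0,0,0,0],[1,0,0,0,0],[1,0,0,0,0]]'; python3 - <<'E'
from pose import *
from rig import r
d0=load("side0.npz");print("start tcp px",proj(d0,[[240.8,493.9,193],[240.8,493.9,233]]).round(0).tolist(),"tip seen ~167,165")
s=r.read_state(); p=s["tcp_pos"]; print(p,s["joint_pos"],s["gripper_width"])
d=r.get_image("side"); np.savez("s3.npz",**d)
im=d["color"].copy(); pts=proj(d,[p,p+[0,0,20],p+[0,0,40]]);print(pts)
for q in pts: cv2.circle(im,tuple(np.round(q*16).astype(int)),8,(255,0,0),-1,shift=4)
cv2.imwrite("pics/g4.png",crop(im,235,120,80,100,6)[:,:,::-1])
E
```

```text
clock: 3.9
tcp_pos: [472.3, 290.4, 76.6]
eef_rot: [0.972, -0.233, -0.001, 0.001]
ft_force: [-0.3, -0.4, -0.7]
gripper_width: 0.002
clock: 4.3
tcp_pos: [472.9, 290.8, 77.4]
eef_rot: [0.972, -0.233, -0.0, 0.0]
ft_force: [0.7, 0.8, 0.6]
gripper_width: -0.003
start tcp px [[172.0, 168.0], [169.0, 158.0]] tip seen ~167,165
[472.90697928 290.76321859  77.42609965] [ 8.33100503e-01  3.27979339e-01 -9.36250331e-02 -5.75453601e-06
 -1.14968201e+00  2.66920521e-01] -0.0028159927171508207
[[273.99613773 195.6480878 ]
 [273.52429092 191.33625944]
 [273.04525074 186.95175818]]
```

View pics/g4.png

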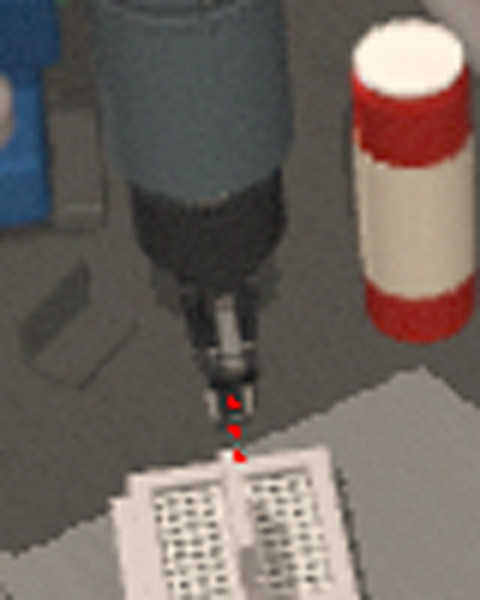

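The picture shows the shut fingertips about 27 mm above the reported TCP: the tip is at crop row 418 and the TCP projects to row 457. That explains the fingers passing just over the handle. I'll check it against depth.

```bash
python3 - <<'E'
from pose import *
d=load("s3.npz"); p=np.array([472.9,290.8,77.4])
ex=np.array([.889,-.453,0]);ey=np.array([-.453,-.891,0])
u,P=cloud(d,262,285,176,196)
k=(np.linalg.norm((P-p)[:,:2],axis=1)<25)
for v in range(178,196):
    m=k&(u[:,1]==v)
    if m.sum(): print(v,m.sum(),(P[m,2]-p[2]).round(0).min(),np.median(P[m,2]-p[2]).round(1),((P[m]-p)@ex).round(0)[[0,-1]],np.median((P[m]-p)@ey).round(0))
E
python3 -m crank '[[0.4,0,0,0,0],[0,0,0,0.02,0],[0,0,0,0.04,0],[0,0,0,0.06,0],[0,0,0,0.065,0]]' 25;  python3 -m crank '[[0,0,0,0,0],[0,0,0,0,0],[0,0,0,0,0]]'
```

```text
178 1 85.0 84.6 [-13. -13.] 2.0
179 2 89.0 89.4 [-14. -10.] 12.0
180 1 83.0 83.1 [-14. -14.] 9.0
182 1 84.0 83.8 [-12. -12.] 19.0
184 6 59.0 65.6 [-12.   9.] 13.0
185 8 50.0 59.6 [-12.  10.] 10.0
186 7 47.0 57.6 [-9.  9.] 13.0
187 7 44.0 47.9 [-10.   9.] 9.0
188 7 42.0 49.1 [-10.   8.] 13.0
189 3 36.0 36.7 [-7. -1.] 6.0
clock: 4.85
tcp_pos: [471.6, 289.7, 10.5]
eef_rot: [0.972, -0.233, -0.001, 0.002]
ft_force: [-0.2, 0.4, 0.7]
gripper_width: 0.847
clock: 5.15
tcp_pos: [473.7, 291.5, 13.9]
eef_rot: [0.972, -0.233, 0.001, -0.001]
ft_force: [-0.0, 0.3, 0.4]
gripper_width: 0.999
```

```bash
python3 -m crank '[[0,0,0,0.01,0],[0,0,0,0.02,0],[0,0,0,0.02,0],[0,0,0,0.02,0]]'; python3 -m crank '[[0,0,0,0.005,0],[0,0,0,0.009,0],[0,0,0,0.009,0],[0,0,0,0.009,0]]'
```

```text
clock: 5.55
tcp_pos: [472.7, 290.5, -7.9]
eef_rot: [0.972, -0.233, -0.0, 0.001]
ft_force: [-0.5, 0.1, -0.1]
gripper_width: 0.999
clock: 5.95
tcp_pos: [473.0, 290.8, -16.4]
eef_rot: [0.972, -0.233, -0.0, 0.0]
ft_force: [0.1, 0.0, -0.1]
gripper_width: 1.002
```

```bash
python3 -m crank '[[0.4,0,0,0,0],[0.4,0,0,0,0],[0.4,0,0,0,0],[0.4,0,0,0,0],[0.4,0,0,0,0]]' 25; python3 -m crank '[[0.4,0,0,-0.01,0],[0.4,0,0,-0.02,0],[0.4,0,0,-0.03,0],[0.4,0,0,-0.03,0],[0.4,0,0,-0.03,0]]'
```

```text
clock: 6.45
tcp_pos: [473.7, 291.5, -15.6]
eef_rot: [0.972, -0.233, 0.001, -0.001]
ft_force: [0.0, 1.9, 5.4]
gripper_width: 0.834
clock: 6.95
tcp_pos: [472.9, 290.8, 13.8]
eef_rot: [0.972, -0.233, -0.0, -0.0]
ft_force: [0.0, 0.9, -1.9]
gripper_width: 0.831
```

Gripped: the fingers stopped at 71 mm and the panel lifted. Next I'll move to the front edge of the box.

```bash
python3 -m crank '[[0.4,0,0,-0.03,0],[0.4,0,0,-0.07,0],[0.4,0,0,-0.07,0]]'; python3 - <<'E'
from pose import *
H=R.from_euler("z",YAW).as_matrix()
T=OP+H@[-123,-60,0]; print(T)
go([T[0],T[1],84],YAW)
E
```

```text
clock: 7.25
tcp_pos: [476.2, 292.9, 89.1]
eef_rot: [0.973, -0.233, 0.003, -0.004]
ft_force: [0.5, 0.0, -1.7]
gripper_width: 0.826
[454.70479307 -18.19264571  84.2       ]
t 7.25 shift m [0.1217 0.2872 0.0032] turn -0.3171 F [ 0.5  0.  -1.7] w 0.826 tcp [476.2 292.9  89.1]
```

```bash
python3 -m crank '[[0.4,0.01,0.04,0,-0.05],[0.4,0.03,0.08,0,-0.12],[0.4,0.05,0.12,0,-0.2],[0.4,0.07,0.16,0,-0.26],[0.4,0.085,0.2,0,-0.317]]'; python3 - <<'E'
from pose import *
go([454.7,-18.2,84],YAW)
E
```

```text
clock: 7.75
tcp_pos: [457.2, 72.1, 82.9]
eef_rot: [0.997, -0.076, -0.001, 0.0]
ft_force: [0.6, -1.1, -3.0]
gripper_width: 0.831
t 7.75 shift m [ 0.0111  0.0897 -0.0011] turn 0.0013 F [ 0.6 -1.1 -3. ] w 0.831 tcp [457.2  72.1  82.9]
```

```bash
python3 -m crank '[[0.4,0.005,0.035,0,0],[0.4,0.011,0.07,0,0],[0.4,0.011,0.09,0,0],[0.4,0.011,0.09,0,0],[0.4,0.011,0.09,0,0]]'; python3 -m crank '[[0.4,0,0,0.01,0],[0.4,0,0,0.02,0],[0.4,0,0,0.03,0],[0.4,0,0,0.03,0]]'; python3 - <<'E'
from pose import *
go([454.7,-18.2,41],YAW)
E
```

```text
clock: 8.25
tcp_pos: [454.6, -16.9, 83.0]
eef_rot: [0.997, -0.078, -0.001, -0.0]
ft_force: [1.0, -0.5, -2.4]
gripper_width: 0.832
clock: 8.65
tcp_pos: [453.8, -16.4, 51.7]
eef_rot: [0.997, -0.077, -0.002, 0.0]
ft_force: [-0.5, -0.8, -3.9]
gripper_width: 0.833
t 8.65 shift m [0.0012 0.0017 0.0107] turn -0.0005 F [-0.5 -0.8 -3.9] w 0.833 tcp [453.8 -16.4  51.7]
```

```bash
python3 -m crank '[[0.4,0,0,0.004,0],[0.4,0,0,0.008,0],[0.4,0,0,0.012,0],[0.4,0,0,0.012,0]]' 20; python3 -m crank '[[0.4,0,0,0.002,0],[0.4,0,0,0.004,0],[0.4,0,0,0.006,0],[0.4,0,0,0.006,0]]';  python3 -m crank '[[0.4,0,0,0.002,0],[0.4,0,0,0.004,0],[0.4,0,0,0.006,0],[0.4,0,0,0.006,0]]'
```

```text
clock: 9.05
tcp_pos: [451.4, -16.3, 40.9]
eef_rot: [0.997, -0.077, -0.003, 0.0]
ft_force: [-10.7, 4.2, 6.5]
gripper_width: 0.828
clock: 9.45
tcp_pos: [450.8, -16.5, 34.8]
eef_rot: [0.997, -0.077, -0.004, 0.0]
ft_force: [-13.0, 4.2, 6.3]
gripper_width: 0.834
clock: 9.85
tcp_pos: [451.0, -16.7, 28.7]
eef_rot: [0.997, -0.077, -0.004, 0.0]
ft_force: [-11.6, 3.3, 4.4]
gripper_width: 0.83
```

```bash
cat > tilt.py <<'E'
from pose import *
from rig import r
import sys
def tilt(yc,ylo=35,yhi=57,pr=True,hx=54,dz=52,rng=75):
    s=r.read_state(); H=R.from_euler("z",YAW).as_matrix(); g=H.T@(s["tcp_pos"]-OP)
    for n in ("side","top"):
        d=r.get_image(n); u,P=cloud(d,60,560,60,460); L=(P-OP)@H; L[:,2]+=OP[2]
        col=d["color"][u[:,1].astype(int),u[:,0].astype(int)]
        for lo,hi in ((-yhi,-ylo),(ylo,yhi)):
            m=(abs(L[:,0]-g[0])<rng)&(L[:,1]-g[1]>lo)&(L[:,1]-g[1]<hi)&(L[:,2]>4)&(L[:,2]<s["tcp_pos"][2]+150)&(col.min(1)>175)&(col[:,0]>=col[:,1])
            q=L[m]
            if len(q)<30: print(n,lo,len(q)); continue
            a,b=np.polyfit(q[:,0],q[:,2],1)
            for _ in range(6):
                e=q[:,2]-a*q[:,0]-b; k=abs(e)<max(4,1.0*e.std()); a,b=np.polyfit(q[k,0],q[k,2],1)
            print(n,lo,k.sum(),"tilt",np.degrees(np.arctan(a)).round(1),"a-range",q[k,0].min().round(0),q[k,0].max().round(0),"z at grip a",(a*g[0]+b).round(1))
    print("g (a,y)",g[:2].round(1),"tcp z",s["tcp_pos"][2].round(1),"F",s["ft_force"].round(1))
if __name__=="__main__": tilt(0)
E
python3 tilt.py
```

```text
side -57 122 tilt 17.3 a-range -185.0 -52.0 z at grip a 55.3
side 35 65 tilt 14.4 a-range -181.0 -62.0 z at grip a 54.8
top -57 117 tilt 19.0 a-range -179.0 -132.0 z at grip a 55.6
top 35 61 tilt 46.1 a-range -183.0 -159.0 z at grip a 82.7
g (a,y) [-126.9  -59.1] tcp z 28.7 F [-11.6   3.3   4.4]
```

The panel is pivoting (about 18° so far), so I'll keep going.

```bash
python3 -m crank '[[0.4,0.003,0,0,0],[0.4,0.006,0,0,0],[0.4,0.007,0,0.002,0],[0.4,0.007,0,0.004,0],[0.4,0.007,0,0.005,0]]';  python3 tilt.py
```

```text
clock: 10.45
tcp_pos: [458.5, -18.2, 24.6]
eef_rot: [0.997, -0.077, -0.003, 0.001]
ft_force: [-12.4, 1.7, 10.7]
gripper_width: 0.832
side -57 105 tilt 19.5 a-range -173.0 -44.0 z at grip a 50.3
side 35 53 tilt 31.2 a-range -172.0 -109.0 z at grip a 57.2
top -57 121 tilt 27.6 a-range -171.0 -127.0 z at grip a 52.5
top 35 50 tilt 44.5 a-range -170.0 -149.0 z at grip a 70.5
g (a,y) [-119.3  -59.4] tcp z 24.6 F [-12.4   1.7  10.7]
```

```bash
cat > look.py <<'E'
from pose import *
from rig import r
import sys
def look(f,u=270,v=190,w_=130,h_=110,s=6,models=None):
    d=r.get_image("side"); im=d["color"].copy(); im=cv2.resize(im[v:v+h_,u:u+w_],None,fx=s,fy=s,interpolation=cv2.INTER_CUBIC)
    for pts,c in models or []:
        q=(proj(d,pts)-[u,v]+.5)*s; cv2.polylines(im,[np.round(q).astype(np.int32)],False,c,1)
    cv2.imwrite(f,im[:,:,::-1])
def panel(th,hp=38,dz=54):
    s=r.read_state(); H=R.from_euler("z",YAW).as_matrix()
    M=np.array([[-56,58,12],[-56,-58,12],[56,-58,12],[56,58,12],[-56,58,12]],float)-[0,0,hp]
    return M@(H@R.from_euler("y",-np.radians(th)).as_matrix()).T+s["tcp_pos"]+[0,0,dz]
E
python3 - <<'E'
from look import *
look("pics/t1.png",models=[(panel(20),(255,0,0)),(panel(35),(0,0,255))])
E
```

```text
(no output)
```

View pics/t1.png

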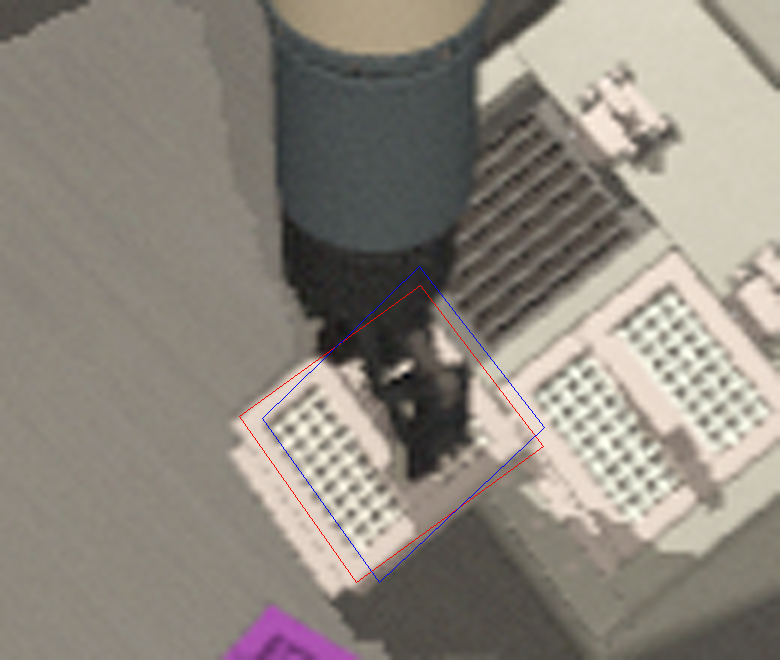

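The red 20° outline fits: the corner is at (240,420) and the outline's is at (240,417). So the tilt is about 19° and I need more lowering.

```bash
python3 -m crank '[[0.4,0,0,0.001,0],[0.4,0,0,0.002,0],[0.4,0,0,0.003,0],[0.4,0,0,0.004,0],[0.4,0,0,0.004,0]]';  cat > fit.py <<'E'
from look import *
from scipy.optimize import minimize
def fit(ths=range(0,46,3),hp=38,dz=54,verbose=True):
    """tilt from side depth: residual of lower half face points against a tilted face plane"""
    s=r.read_state(); H=R.from_euler("z",YAW).as_matrix()
    d=r.get_image("side"); u,P=cloud(d,60,560,60,460); piv=s["tcp_pos"]+[0,0,dz]; L=(P-piv)@H
    col=d["color"][u[:,1].astype(int),u[:,0].astype(int)].min(1)
    out=[]
    for th in ths:
        Q=L@R.from_euler("y",-np.radians(th)).as_matrix(); Q[:,2]+=hp
        # lower frame bar and side bars below the handle
        m=(Q[:,0]>-54)&(Q[:,0]<-14)&(abs(Q[:,1])<56)&(abs(Q[:,2]-12)<15)
        z=Q[m,2]; sl=np.polyfit(Q[m,0],z,1)[0]
        out.append((th,int(m.sum()),round(float(np.median(z)),1),round(float(np.degrees(np.arctan(sl))),1)))
    for o in out: print(o)
    print("tcp",s["tcp_pos"].round(1),"a,y",((s["tcp_pos"]-OP)@H)[:2].round(1),"F",s["ft_force"].round(1))
if __name__=="__main__": fit(range(10,46,5))
E
python3 fit.py
```

```text
clock: 11.1
tcp_pos: [458.9, -18.2, 20.5]
eef_rot: [0.997, -0.077, -0.003, 0.001]
ft_force: [-10.4, 0.7, 6.8]
gripper_width: 0.832
(10, 352, 2.8, 13.5)
(15, 430, 5.0, 11.1)
(20, 412, 8.4, 7.8)
(25, 397, 11.7, 5.2)
(30, 379, 14.7, 2.5)
(35, 353, 17.8, -0.7)
(40, 316, 20.6, -2.5)
(45, 244, 22.8, -3.5)
tcp [458.9 -18.2  20.5] a,y [-118.9  -59.3] F [-10.4   0.7   6.8]
```

```bash
python3 -m crank '[[0.4,0,0,0.001,0],[0.4,0,0,0.002,0],[0.4,0,0,0.003,0],[0.4,0,0,0.003,0]]'; python3 fit.py | tail -7;  python3 -m crank '[[0.4,0,0,-0.02,0],[0.4,0,0,-0.05,0],[0.4,0,0,-0.08,0],[0.4,0,0,-0.08,0],[0.4,0,0,-0.08,0]]' 40; python3 fit.py; python3 - <<'E'
from look import *
look("pics/t2.png",v=150,models=[(panel(26),(255,0,0)),(panel(36),(0,0,255))])
E
```

```text
clock: 11.55
tcp_pos: [459.1, -18.2, 17.3]
eef_rot: [0.997, -0.077, -0.003, 0.001]
ft_force: [-8.6, 0.6, 3.5]
gripper_width: 0.829
(20, 395, 6.6, 13.6)
(25, 375, 10.2, 10.1)
(30, 358, 13.5, 7.1)
(35, 331, 16.7, 4.3)
(40, 300, 20.0, 1.2)
(45, 251, 22.1, -2.3)
tcp [459.1 -18.2  17.3] a,y [-118.6  -59.3] F [-8.6  0.6  3.5]
clock: 12.1
tcp_pos: [462.3, -17.3, 97.9]
eef_rot: [0.997, -0.077, 0.001, -0.0]
ft_force: [0.3, 0.9, -3.9]
gripper_width: 0.816
(10, 399, 2.9, 14.9)
(15, 450, 5.5, 13.1)
(20, 442, 8.8, 10.3)
(25, 417, 11.9, 7.6)
(30, 398, 15.0, 4.2)
(35, 368, 18.7, 0.2)
(40, 337, 21.6, -1.8)
(45, 242, 23.2, -3.2)
tcp [462.3 -17.3  97.9] a,y [-115.6  -58. ] F [ 0.3  0.9 -3.9]
```

View pics/t2.png

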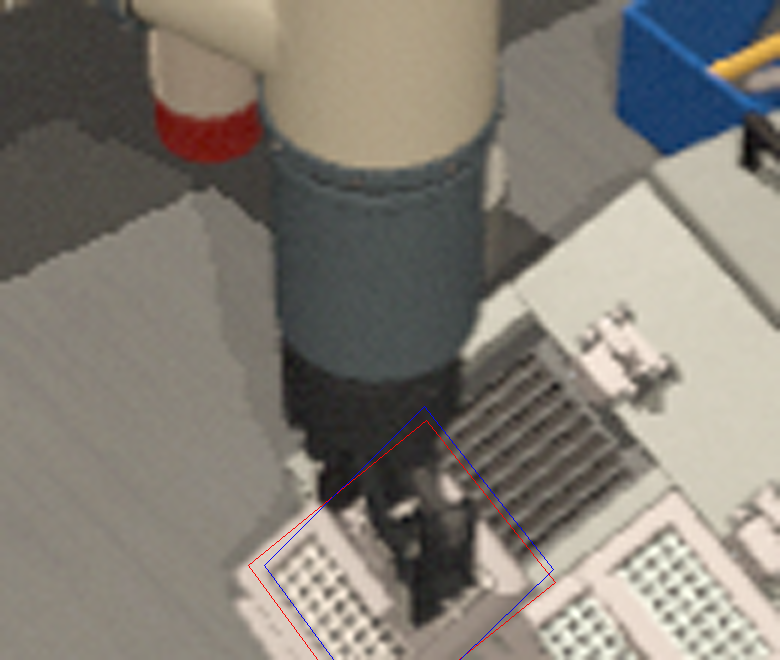

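In the air the panel holds at about 27°; the red 26° outline matches the left corner at (248,567). The remaining 8–10° can come in place. With the heel resting on top of the catch, lowering the hand pivots the toe down to the recess floor, which gives almost exactly the 10° needed.

```bash
cat >> pose.py <<'E'
def piv(xt,al,zt=0,hp=38,dz=54,y=0):
    a=np.radians(al); p=[xt+67*np.cos(a)-hp*np.sin(a),y,zt+67*np.sin(a)+hp*np.cos(a)]
    return w(p)[0]-[0,0,dz]
E
python3 - <<'E'
from pose import *
T=piv(-54,10); print("final tcp",T); go(T+[0,0,45],YAW); go(T,YAW)
E
```

```text
final tcp [569.73113146  24.81140792  76.93601278]
t 12.2 shift m [ 0.1008 -0.0586 -0.0257] turn -0.0012 F [ 1.2  0.3 -3.9] w 0.822 tcp [461.1 -17.6  96.5]
t 12.2 shift m [ 0.1009 -0.0586  0.0193] turn -0.0012 F [ 1.2  0.3 -3.9] w 0.822 tcp [461.1 -17.6  96.5]
```

```bash
python3 -m crank '[[0.4,0,-0.015,-0.03,0],[0.4,0.02,-0.04,-0.05,0],[0.4,0.05,-0.0585,-0.05,0],[0.4,0.08,-0.0585,-0.05,0],[0.4,0.1,-0.0585,-0.05,0]]' 40; python3 -m crank '[[0.4,0,0,0,0],[0.4,0,0,0,0],[0.4,0,0,0,0]]'; python3 fit.py; python3 - <<'E'
from pose import *
go(piv(-54,10),YAW)
E
```

```text
clock: 12.7
tcp_pos: [570.7, 25.1, 145.6]
eef_rot: [0.997, -0.076, -0.001, 0.0]
ft_force: [0.1, -0.1, -3.0]
gripper_width: 0.82
clock: 13.0
tcp_pos: [568.8, 24.8, 146.9]
eef_rot: [0.997, -0.077, -0.001, 0.0]
ft_force: [-0.3, -0.0, -3.0]
gripper_width: 0.819
(10, 365, 3.1, 13.6)
(15, 446, 5.8, 12.8)
(20, 439, 9.1, 9.9)
(25, 419, 12.4, 6.7)
(30, 400, 15.4, 3.0)
(35, 386, 18.4, -0.7)
(40, 341, 21.1, -3.6)
(45, 253, 23.0, -2.9)
tcp [568.8  24.8 146.9] a,y [-16.8  -0.2] F [-0.3 -0.  -3. ]
t 13.05 shift m [ 0.0008 -0.0001  0.0704] turn -0.0009 F [-0.7  0.2 -3.6] w 0.817 tcp [568.9  24.8 147.4]
```

```bash
python3 -m crank '[[0.4,0,0,0.02,0],[0.4,0,0,0.04,0],[0.4,0,0,0.05,0],[0.4,0,0,0.05,0],[0.4,0,0,0.05,0]]' 25; for i in 1; do python3 -m crank '[[0.4,0,0,0.003,0],[0.4,0,0,0.006,0],[0.4,0,0,0.008,0],[0.4,0,0,0.008,0]]'; done
```

```text
clock: 13.55
tcp_pos: [570.2, 24.8, 98.6]
eef_rot: [0.997, -0.077, 0.001, 0.0]
ft_force: [-0.9, -0.4, -3.1]
gripper_width: 0.822
clock: 13.95
tcp_pos: [569.6, 24.8, 89.4]
eef_rot: [0.997, -0.077, -0.0, 0.0]
ft_force: [0.1, 0.4, -2.9]
gripper_width: 0.821
```

```bash
python3 -m crank '[[0.4,0,0,0.002,0],[0.4,0,0,0.003,0],[0.4,0,0,0.004,0],[0.4,0,0,0.004,0]]' ;  python3 fit.py
```

```text
clock: 14.35
tcp_pos: [569.7, 24.8, 85.5]
eef_rot: [0.997, -0.077, -0.0, 0.0]
ft_force: [-0.4, 0.8, -3.5]
gripper_width: 0.818
(10, 344, 3.2, 14.1)
(15, 412, 5.6, 13.1)
(20, 410, 9.0, 9.5)
(25, 392, 12.2, 6.1)
(30, 372, 15.2, 2.6)
(35, 350, 18.4, -0.7)
(40, 311, 21.2, -3.9)
(45, 233, 23.0, -0.7)
tcp [569.7  24.8  85.5] a,y [-15.9   0. ] F [-0.4  0.8 -3.5]
```

```bash
python3 -m crank '[[0.4,0,0,0.001,0],[0.4,0,0,0.002,0],[0.4,0,0,0.003,0],[0.4,0,0,0.003,0]]' ; python3 -m crank '[[0.4,0,0,0.001,0],[0.4,0,0,0.002,0],[0.4,0,0,0.003,0],[0.4,0,0,0.003,0]]'; python3 -m crank '[[0.4,0,0,0.001,0],[0.4,0,0,0.002,0],[0.4,0,0,0.003,0],[0.4,0,0,0.003,0]]'; python3 fit.py
```

```text
clock: 14.8
tcp_pos: [569.7, 24.8, 82.5]
eef_rot: [0.997, -0.077, -0.0, 0.0]
ft_force: [0.5, -0.7, -2.6]
gripper_width: 0.821
clock: 15.2
tcp_pos: [570.1, 24.8, 79.9]
eef_rot: [0.997, -0.077, 0.0, 0.0]
ft_force: [-0.2, -0.2, -0.8]
gripper_width: 0.818
clock: 15.6
tcp_pos: [570.4, 24.8, 77.6]
eef_rot: [0.997, -0.077, 0.001, 0.0]
ft_force: [0.4, 0.5, 4.3]
gripper_width: 0.816
(10, 409, 4.6, 13.1)
(15, 420, 7.8, 11.1)
(20, 415, 11.1, 8.2)
(25, 397, 14.1, 4.9)
(30, 376, 17.3, 1.3)
(35, 348, 20.1, -1.6)
(40, 289, 22.5, -2.8)
(45, 187, 23.8, -1.7)
tcp [570.4  24.8  77.6] a,y [-15.2   0.1] F [0.4 0.5 4.3]
```

Contact started at TCP z of about 79.5. I need a picture to see what is touching.

```bash
python3 - <<'E'
from look import *
H=0
d=r.get_image("side"); t=r.get_image("top")
def ov(d,u,v,W,h,s):
    im=cv2.resize(d["color"][v:v+h,u:u+W],None,fx=s,fy=s,interpolation=cv2.INTER_CUBIC)
    for th,c in((25,(255,0,0)),(35,(0,0,255))):
        q=(proj(d,panel(th))-[u,v]+.5)*s; cv2.polylines(im,[np.round(q).astype(np.int32)],False,c,1)
    q=(proj(d,w([[-60.5,-60,11],[-60.5,60,11]]))-[u,v]+.5)*s; cv2.polylines(im,[np.round(q).astype(np.int32)],False,(0,200,0),1)
    q=(proj(d,w([[52,0,14],[84,0,36]]))-[u,v]+.5)*s; cv2.polylines(im,[np.round(q).astype(np.int32)],False,(0,200,0),1)
    return im
cv2.imwrite("pics/t3.png",np.hstack([ov(d,318,190,80,100,6),ov(t,280,155,53,100,6)])[:,:,::-1])
E
```

```text
(no output)
```

View pics/t3.png

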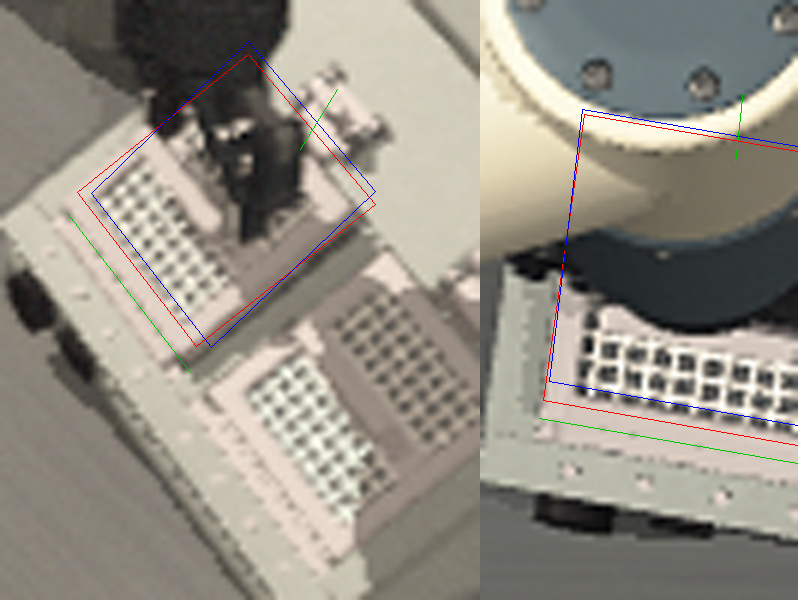

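The flange's lower edge, from (65,205) to (180,365), lies over the lip line shown in green. So the toe came down on top of the lip at about 24–27°. I'll back up, shift upslope, and let the heel ride onto the catch first.

```bash
python3 -m crank '[[0.4,0,0,-0.005,0],[0.4,0.004,0,-0.012,0],[0.4,0.008,0,-0.012,0],[0.4,0.008,0,-0.012,0],[0.4,0.008,0,-0.012,0]]' 25; python3 - <<'E'
from pose import *
go(piv(-51,10),YAW)
go(piv(-51,3,zt=15),YAW)
E
python3 -m crank '[[0.4,0,0,0.003,0],[0.4,0,0,0.006,0],[0.4,0,0,0.006,0],[0.4,0,0,0.006,0]]'; python3 -m crank '[[0.4,0,0,0.001,0],[0.4,0,0,0.002,0],[0.4,0,0,0.003,0],[0.4,0,0,0.003,0]]'; python3 fit.py
```

```text
clock: 16.25
tcp_pos: [577.4, 23.6, 88.0]
eef_rot: [0.997, -0.077, -0.001, 0.0]
ft_force: [-0.3, 0.1, -2.4]
gripper_width: 0.819
t 16.25 shift m [-0.0051 -0.0001  0.0098] turn -0.0015 F [-0.3  0.1 -2.4] w 0.819 tcp [577.4  23.6  88. ]
t 16.25 shift m [-0.0032 -0.0001  0.0008] turn -0.0015 F [-0.3  0.1 -2.4] w 0.819 tcp [577.4  23.6  88. ]
clock: 16.65
tcp_pos: [577.5, 23.6, 82.5]
eef_rot: [0.997, -0.077, -0.0, 0.0]
ft_force: [-0.4, 0.7, -2.4]
gripper_width: 0.821
clock: 17.05
tcp_pos: [577.6, 23.6, 79.5]
eef_rot: [0.997, -0.077, -0.0, 0.0]
ft_force: [-0.3, 0.2, -3.2]
gripper_width: 0.818
(10, 343, 3.2, 14.1)
(15, 409, 6.0, 12.7)
(20, 414, 9.0, 10.2)
(25, 393, 12.1, 7.2)
(30, 378, 15.2, 4.2)
(35, 359, 18.4, -0.1)
(40, 330, 21.2, -4.5)
(45, 254, 23.1, -5.5)
tcp [577.6  23.6  79.5] a,y [-7.9 -0. ] F [-0.3  0.2 -3.2]
```

```bash
python3 -m crank '[[0.4,0,0,0.001,0],[0.4,0,0,0.002,0],[0.4,0,0,0.003,0],[0.4,0,0,0.003,0]]' ; python3 -m crank '[[0.4,0,0,0.001,0],[0.4,0,0,0.002,0],[0.4,0,0,0.003,0],[0.4,0,0,0.003,0]]'; python3 -m crank '[[0.4,0,0,0.001,0],[0.4,0,0,0.002,0],[0.4,0,0,0.003,0],[0.4,0,0,0.003,0]]'; python3 fit.py
```

```text
clock: 17.5
tcp_pos: [577.8, 23.6, 76.8]
eef_rot: [0.997, -0.077, 0.0, 0.0]
ft_force: [-1.2, 0.4, -1.7]
gripper_width: 0.82
clock: 17.9
tcp_pos: [578.1, 23.6, 76.2]
eef_rot: [0.997, -0.077, 0.001, -0.0]
ft_force: [-6.3, 2.4, 11.0]
gripper_width: 0.817
clock: 18.3
tcp_pos: [578.4, 23.6, 76.0]
eef_rot: [0.997, -0.076, 0.002, 0.0]
ft_force: [-12.5, 2.4, 25.7]
gripper_width: 0.821
(10, 317, 3.0, 14.2)
(15, 404, 5.1, 13.6)
(20, 414, 8.0, 11.4)
(25, 394, 11.5, 8.0)
(30, 378, 14.4, 4.8)
(35, 357, 17.8, 1.4)
(40, 314, 20.7, -3.7)
(45, 249, 22.7, -6.8)
tcp [578.4  23.6  76. ] a,y [-7.1  0.1] F [-12.5   2.4  25.7]
```

The panel came to a hard stop with the force square to the slope, which fits toe on the floor and heel on the tongue behind the nose block (α about 7°). I'll lift along the normal, slide about 7 mm downslope so the heel sits over the nose block, and press again.

```bash
python3 -m crank '[[0.4,0,0,-0.006,0],[0.4,-0.004,0,-0.01,0],[0.4,-0.009,0,-0.011,0],[0.4,-0.009,0,-0.011,0],[0.4,-0.009,0,-0.011,0]]' 25; cat > where.py <<'E'
from pose import *
from rig import r
s=r.read_state(); p=RM.T@(s["tcp_pos"]+[0,0,54]-OP)
print("t",s["clock"],"pivot open",p.round(1),"F open",(RM.T@s["ft_force"]).round(1),"tcp",s["tcp_pos"].round(1),"tq",s["torque"].round(2))
E
python3 where.py; python3 -m crank '[[0.4,0.001,0,0.002,0],[0.4,0.002,0,0.004,0],[0.4,0.002,0,0.004,0]]'; python3 where.py; python3 -m crank '[[0.4,0.001,0,0.002,0],[0.4,0.001,0,0.003,0],[0.4,0.001,0,0.003,0]]'; python3 where.py;  python3 -m crank '[[0.4,0.001,0,0.002,0],[0.4,0.001,0,0.003,0],[0.4,0.001,0,0.003,0]]'; python3 where.py; python3 fit.py
```

```text
clock: 18.85
tcp_pos: [570.4, 25.0, 82.5]
eef_rot: [0.997, -0.076, 0.002, 0.0]
ft_force: [4.4, 0.2, 1.6]
gripper_width: 0.823
t 18.85 pivot open [ 8.3  0.2 53.9] F open [ 4.6  0.8 -0.4] tcp [570.4  25.   82.5] tq [-0.4  -1.59  0.09]
clock: 19.15
tcp_pos: [574.3, 24.4, 80.0]
eef_rot: [0.997, -0.076, 0.004, 0.0]
ft_force: [6.1, -2.2, 8.6]
gripper_width: 0.819
t 19.15 pivot open [10.9  0.3 49.9] F open [ 9.4 -1.3  5.1] tcp [574.3  24.4  80. ] tq [-0.59 -2.05  0.13]
clock: 19.45
tcp_pos: [569.3, 24.5, 72.5]
eef_rot: [0.997, -0.077, -0.003, 0.0]
ft_force: [-0.5, -0.5, -2.3]
gripper_width: 0.824
t 19.45 pivot open [ 3.2 -0.4 45.2] F open [-1.3 -0.6 -1.9] tcp [569.3  24.5  72.5] tq [-0.05  0.03 -0.  ]
clock: 19.75
tcp_pos: [571.2, 24.2, 71.0]
eef_rot: [0.997, -0.077, -0.002, 0.0]
ft_force: [-4.2, 1.0, -0.1]
gripper_width: 0.818
t 19.75 pivot open [ 4.3 -0.4 43. ] F open [-3.9  0.4  1.7] tcp [571.2  24.2  71. ] tq [ 0.05  1.71 -0.03]
(10, 354, 2.8, 13.9)
(15, 415, 5.4, 12.9)
(20, 415, 8.7, 9.3)
(25, 394, 12.1, 6.6)
(30, 384, 15.0, 3.0)
(35, 350, 18.0, -0.9)
(40, 319, 20.9, -5.2)
(45, 244, 23.0, -5.9)
tcp [571.2  24.2  71. ] a,y [-14.3  -0.4] F [-4.2  1.  -0.1]
```

```bash
cat > bar.py <<'E'
from pose import *
from rig import r
def bar():
    Ls=[]
    for i in range(4):
        d=r.get_image("side"); u,P=cloud(d,300,420,170,300); L=(P-OP)@RM
        Ls.append(L)
    L=np.vstack(Ls)
    for nm,lo,hi in(("right",-57,-47),("left",47,57)):
        m=(L[:,1]>lo)&(L[:,1]<hi)
        print(nm,[(x,int(np.median(L[m&(L[:,0]>=x)&(L[:,0]<x+8),2])) ,int((m&(L[:,0]>=x)&(L[:,0]<x+8)).sum())) for x in range(-76,90,8) if (m&(L[:,0]>=x)&(L[:,0]<x+8)).sum()>5])
    m=(abs(L[:,1])<9);print("mid",[(x,int(np.median(L[m&(L[:,0]>=x)&(L[:,0]<x+4),2]))) for x in range(-90,100,4) if (m&(L[:,0]>=x)&(L[:,0]<x+4)).sum()>3])
    m=(L[:,1]>20)&(L[:,1]<45);print("yl",[(x,int(np.median(L[m&(L[:,0]>=x)&(L[:,0]<x+4),2]))) for x in range(-90,-20,4) if (m&(L[:,0]>=x)&(L[:,0]<x+4)).sum()>3])
bar()
E
python3 bar.py; python3 where.py
```

```text
right [(-76, 14, 32), (-68, 10, 33), (-60, 15, 28), (-52, 17, 31), (-44, 17, 35), (-36, 20, 32), (-28, 20, 34), (-20, 22, 37), (-12, 23, 37), (-4, 24, 45), (4, 47, 84), (12, 29, 72), (20, 26, 52), (28, 28, 57), (36, 32, 84), (44, 36, 63), (52, 13, 33), (60, 14, 30), (68, 14, 34), (76, 17, 50), (84, 17, 57)]
left [(-76, 13, 27), (-68, 11, 32), (-60, 15, 29), (-52, 17, 26), (-44, 18, 24), (-36, 19, 37), (-28, 20, 29), (-20, 21, 24), (12, 88, 40), (20, 108, 35), (28, 128, 15), (76, 11, 14), (84, 11, 23)]
mid [(-90, 14), (-86, 14), (-82, 14), (-78, 14), (-74, 12), (-70, 12), (-66, 12), (-62, 7), (-58, 15), (-54, 16), (-50, 17), (-46, 13), (-42, 13), (-38, 15), (-34, 16), (-30, 16), (-26, 17), (-22, 17), (-18, 18), (-14, 54), (-10, 54), (-6, 55), (-2, 25), (2, 23), (6, 22), (18, 162), (22, 166), (26, 178), (30, 188), (34, 197), (38, 220), (42, 231), (46, 240), (50, 249), (54, 256), (58, 263), (62, 20), (66, 19), (70, 20), (74, 33), (78, 39), (82, 33), (86, 17), (90, 16), (94, 13), (98, 13)]
yl [(-90, 14), (-86, 13), (-82, 13), (-78, 14), (-74, 12), (-70, 13), (-66, 14), (-62, 8), (-58, 14), (-54, 17), (-50, 17), (-46, 14), (-42, 15), (-38, 15), (-34, 17), (-30, 16), (-26, 18), (-22, 18)]
t 20.0 pivot open [ 5.3 -0.3 43. ] F open [-4.7 -0.4  1.4] tcp [572.2  24.2  71.4] tq [-0.13  1.67 -0.1 ]
```

The depth profile is clear. The frame's lower edge reads x = -59 and the heel x = 52, with α about 8–9°. So the flange is under the lip with the toe at -67, the heel is above the nose, and the tab reads near closed. The hand has slipped about 13 mm along the handle, so I'll let go and regrip centred.

```bash
python3 -m crank '[[0,0,0,0,0],[0,0,0,0,0],[0,0,0,0,0],[0,0,0,0,0]]'; python3 where.py; python3 bar.py; python3 where.py
```

```text
clock: 20.4
tcp_pos: [573.6, 24.5, 72.1]
eef_rot: [0.997, -0.077, 0.001, -0.0]
ft_force: [0.2, 0.2, 0.5]
gripper_width: 1.0
t 20.4 pivot open [ 6.8  0.3 43.1] F open [0.3 0.2 0.4] tcp [573.6  24.5  72.1] tq [ 0.    0.03 -0.01]
right [(-76, 13, 32), (-68, 12, 33), (-60, 15, 30), (-52, 17, 33), (-44, 16, 29), (-36, 19, 35), (-28, 21, 35), (-20, 21, 33), (-12, 21, 32), (-4, 27, 67), (4, 55, 103), (12, 59, 117), (20, 26, 56), (28, 28, 54), (36, 31, 72), (44, 32, 77), (52, 11, 28), (60, 14, 29), (68, 14, 37), (76, 15, 47), (84, 15, 50)]
left [(-76, 14, 28), (-68, 11, 27), (-60, 15, 37), (-52, 17, 27), (-44, 17, 29), (-36, 19, 29), (-28, 19, 26), (-20, 20, 17), (-4, 25, 35), (4, 65, 33), (12, 83, 31), (20, 57, 21), (28, 129, 7), (36, 139, 6), (76, 11, 7), (84, 12, 25)]
mid [(-90, 14), (-86, 14), (-82, 14), (-78, 14), (-74, 13), (-70, 13), (-66, 12), (-62, 16), (-58, 16), (-54, 17), (-50, 13), (-46, 15), (-42, 13), (-38, 14), (-34, 16), (-30, 16), (-26, 16), (-22, 18), (-18, 22), (-14, 54), (-10, 55), (-6, 47), (-2, 21), (2, 21), (6, 20), (10, 21), (14, 23), (18, 168), (22, 166), (26, 174), (30, 186), (34, 194), (38, 219), (42, 229), (46, 238), (50, 247), (54, 256), (58, 263), (62, 21), (66, 18), (70, 18), (74, 37), (78, 37), (82, 19), (86, 18), (90, 15), (94, 14), (98, 13)]
yl [(-90, 16), (-86, 15), (-82, 14), (-78, 14), (-74, 13), (-70, 13), (-66, 11), (-62, 13), (-58, 17), (-54, 16), (-50, 14), (-46, 14), (-42, 14), (-38, 16), (-34, 16), (-30, 15), (-26, 18), (-22, 18)]
t 20.6 pivot open [ 6.2  0.1 43. ] F open [-0.3 -1.3 -0.4] tcp [573.   24.4  71.8] tq [0.   0.01 0.05]
```

```bash
python3 -m crank '[[0,-0.006,0,-0.001,0],[0,-0.012,0,0,0],[0,-0.0155,0,0.002,0],[0,-0.0155,0,0.002,0]]' 60; python3 where.py;  python3 -m crank '[[0.4,0,0,0,0],[0.4,0,0,0,0],[0.4,0,0,0,0],[0.4,0,0,0,0]]'; python3 where.py
```

```text
clock: 21.0
tcp_pos: [556.6, 26.8, 69.5]
eef_rot: [0.997, -0.077, -0.0, 0.0]
ft_force: [0.4, 0.0, -0.5]
gripper_width: 1.002
t 21.0 pivot open [-9.8 -0.  47.9] F open [ 0.1  0.1 -0.6] tcp [556.6  26.8  69.5] tq [ 0.01  0.   -0.02]
clock: 21.4
tcp_pos: [558.0, 26.7, 70.1]
eef_rot: [0.997, -0.077, 0.001, -0.0]
ft_force: [0.6, -0.4, 3.2]
gripper_width: 0.82
t 21.4 pivot open [-8.2  0.1 47.9] F open [ 2.  -0.3  2.7] tcp [558.   26.7  70.1] tq [-0.08 -0.12  0.07]
```

```bash
python3 -m crank '[[0.4,0.002,0,0.001,0],[0.4,0.004,0,0.002,0],[0.4,0.006,0,0.004,0],[0.4,0.006,0,0.004,0]]' 35; python3 where.py;  python3 -m crank '[[0.4,0.001,0,0.001,0],[0.4,0.003,0,0.002,0],[0.4,0.005,0,0.003,0],[0.4,0.005,0,0.003,0]]'; python3 where.py; python3 bar.py | grep right
```

```text
clock: 21.8
tcp_pos: [563.8, 25.8, 66.4]
eef_rot: [0.997, -0.077, 0.0, 0.0]
ft_force: [-0.3, 0.0, 6.8]
gripper_width: 0.818
t 21.8 pivot open [-4.5  0.1 42.1] F open [ 2.6 -0.   6.3] tcp [563.8  25.8  66.4] tq [ 0.07  0.72 -0.14]
clock: 22.2
tcp_pos: [566.8, 25.3, 64.3]
eef_rot: [0.997, -0.077, -0.001, -0.0]
ft_force: [-10.0, 3.3, 17.6]
gripper_width: 0.823
t 22.2 pivot open [-2.7  0.  38.8] F open [-1.9  1.8 20.3] tcp [566.8  25.3  64.3] tq [ 1.08  3.92 -0.26]
right [(-76, 13, 29), (-68, 11, 35), (-60, 14, 31), (-52, 14, 26), (-44, 14, 32), (-36, 13, 34), (-28, 14, 34), (-20, 15, 30), (-12, 15, 31), (-4, 39, 82), (4, 19, 63), (12, 13, 36), (20, 17, 36), (28, 17, 56), (36, 17, 58), (44, 13, 25), (52, 14, 30), (60, 14, 35), (68, 14, 37), (76, 15, 40), (84, 18, 56)]
```

The face now reads level with the deck, at z about 14 in both. I'll give one more press, check the tab position, then tug.

```bash
python3 -m crank '[[0.4,0,0,0.001,0],[0.4,0,0,0.002,0],[0.4,0,0,0.002,0]]'; python3 where.py; python3 -m crank '[[0.4,-0.001,0,-0.003,0],[0.4,-0.002,0,-0.004,0],[0.4,-0.002,0,-0.006,0],[0.4,-0.002,0,-0.006,0]]' 80; python3 where.py; python3 bar.py | egrep "right|mid"
```

```text
clock: 22.7
tcp_pos: [566.9, 25.3, 64.2]
eef_rot: [0.997, -0.077, -0.0, -0.0]
ft_force: [-15.7, 3.8, 27.1]
gripper_width: 0.823
t 22.7 pivot open [-2.6  0.  38.7] F open [-3.1  1.4 31.3] tcp [566.9  25.3  64.2] tq [ 1.31  5.61 -0.27]
clock: 23.1
tcp_pos: [565.9, 25.4, 65.4]
eef_rot: [0.997, -0.077, -0.001, 0.0]
ft_force: [1.0, 0.3, -3.6]
gripper_width: 0.815
t 23.1 pivot open [-3.   0.  40.3] F open [-0.6  0.4 -3.7] tcp [565.9  25.4  65.4] tq [ 0.19 -0.16 -0.13]
right [(-76, 14, 34), (-68, 10, 33), (-60, 14, 36), (-52, 14, 27), (-44, 14, 30), (-36, 13, 34), (-28, 14, 31), (-20, 14, 31), (-12, 15, 36), (-4, 42, 68), (4, 20, 56), (12, 17, 38), (20, 18, 39), (28, 21, 55), (36, 21, 58), (44, 15, 33), (52, 12, 30), (60, 14, 39), (68, 14, 42), (76, 18, 53), (84, 17, 46)]
mid [(-90, 13), (-86, 13), (-82, 15), (-78, 13), (-74, 14), (-70, 13), (-66, 11), (-62, 9), (-58, 14), (-54, 14), (-50, 12), (-46, 11), (-42, 12), (-38, 9), (-34, 11), (-30, 9), (-26, 11), (-22, 10), (-18, 11), (-14, 11), (-10, 47), (-6, 46), (-2, 46), (10, 159), (14, 164), (18, 176), (22, 185), (26, 194), (30, 216), (34, 229), (38, 236), (42, 245), (46, 254), (50, 260), (54, 259), (58, 19), (62, 19), (66, 17), (70, 17), (74, 37), (78, 37), (82, 18), (86, 18), (90, 15), (94, 14), (98, 14)]
```

```bash
python3 -m crank '[[0.4,-0.001,0,-0.0007,0],[0.4,-0.0015,0,-0.0012,0],[0.4,-0.0015,0,-0.0012,0]]' 100; python3 where.py;  python3 -m crank '[[0.4,-0.0005,0,-0.0005,0],[0.4,-0.001,0,-0.001,0],[0.4,-0.001,0,-0.001,0]]'; python3 where.py; python3 bar.py | grep right
```

```text
clock: 23.6
tcp_pos: [565.9, 25.5, 66.5]
eef_rot: [0.997, -0.077, 0.0, 0.0]
ft_force: [9.4, -1.8, -14.5]
gripper_width: 0.8
t 23.6 pivot open [-2.6  0.1 41.2] F open [  2.6  -0.3 -17.2] tcp [565.9  25.5  66.5] tq [-0.54 -2.81 -0.22]
clock: 23.9
tcp_pos: [565.9, 25.5, 67.1]
eef_rot: [0.997, -0.077, 0.001, -0.0]
ft_force: [13.8, -3.1, -19.9]
gripper_width: 0.808
t 23.9 pivot open [-2.3  0.1 41.8] F open [  4.3  -0.9 -24. ] tcp [565.9  25.5  67.1] tq [-0.95 -4.41 -0.24]
right [(-76, 14, 31), (-68, 12, 34), (-60, 16, 32), (-52, 15, 35), (-44, 17, 29), (-36, 14, 34), (-28, 16, 37), (-20, 16, 26), (-12, 18, 41), (-4, 42, 67), (4, 19, 52), (12, 16, 40), (20, 16, 35), (28, 21, 55), (36, 19, 52), (44, 16, 33), (52, 12, 32), (60, 15, 31), (68, 17, 48), (76, 18, 55), (84, 18, 46)]
```

It held a 24 N pull with only about 1.5 mm of play, so the catch is over the edge. Now I'll press it home again, relax, let go and back off.

```bash
python3 -m crank '[[0.4,0.002,0,0.004,0],[0.4,0.004,0,0.008,0],[0.4,0.005,0,0.009,0],[0.4,0.005,0,0.009,0]]' 40; python3 where.py; python3 -m crank '[[0.4,-0.0005,0,-0.001,0],[0.4,-0.001,0,-0.0025,0],[0.4,-0.001,0,-0.0025,0]]' 20; python3 where.py; python3 -m crank '[[0,0,0,0,0],[0,0,0,0,0],[0,0,0,0,0],[0,0,0,0,0]]'; python3 where.py; python3 bar.py
```

```text
clock: 24.5
tcp_pos: [567.0, 25.2, 64.8]
eef_rot: [0.997, -0.076, -0.0, 0.0]
ft_force: [-18.0, 5.1, 29.6]
gripper_width: 0.801
t 24.5 pivot open [-2.3 -0.  39.2] F open [-4.3  2.3 34.7] tcp [567.   25.2  64.8] tq [ 1.72  6.92 -0.39]
clock: 24.8
tcp_pos: [566.9, 25.2, 64.9]
eef_rot: [0.997, -0.077, 0.0, -0.0]
ft_force: [-7.4, 2.4, 13.4]
gripper_width: 0.804
t 24.8 pivot open [-2.3 -0.  39.3] F open [-1.3  1.2 15.4] tcp [566.9  25.2  64.9] tq [ 0.9   3.16 -0.31]
clock: 25.2
tcp_pos: [568.0, 25.1, 62.4]
eef_rot: [0.997, -0.077, 0.0, 0.0]
ft_force: [-0.1, -1.1, 1.0]
gripper_width: 1.002
t 25.2 pivot open [-2.3 -0.  36.6] F open [ 0.5 -1.1  0.9] tcp [568.   25.1  62.4] tq [-0.   -0.05 -0.03]
right [(-76, 13, 31), (-68, 12, 32), (-60, 13, 30), (-52, 14, 32), (-44, 14, 31), (-36, 13, 35), (-28, 13, 30), (-20, 15, 32), (-12, 36, 61), (-4, 50, 105), (4, 72, 91), (12, 13, 35), (20, 15, 35), (28, 15, 43), (36, 16, 51), (44, 14, 40), (52, 12, 29), (60, 16, 34), (68, 15, 43), (76, 18, 52), (84, 18, 60)]
left [(-76, 14, 23), (-68, 11, 24), (-60, 14, 29), (-52, 13, 26), (-44, 12, 28), (-36, 11, 33), (-28, 14, 26), (-20, 13, 26), (-12, 16, 20), (-4, 64, 20), (4, 16, 42), (12, 84, 18), (20, 124, 9), (76, 12, 17), (84, 14, 29)]
mid [(-90, 12), (-86, 15), (-82, 14), (-78, 14), (-74, 12), (-70, 14), (-66, 11), (-62, 9), (-58, 14), (-54, 13), (-50, 12), (-46, 10), (-42, 10), (-38, 12), (-34, 10), (-30, 10), (-26, 11), (-22, 10), (-18, 9), (-14, 12), (-10, 43), (-6, 45), (-2, 44), (2, 13), (6, 11), (10, 154), (14, 158), (18, 168), (22, 181), (26, 191), (30, 213), (34, 225), (38, 233), (42, 241), (46, 249), (50, 258), (54, 265), (58, 22), (62, 19), (66, 19), (70, 18), (74, 38), (78, 37), (82, 18), (86, 18), (90, 13), (94, 14), (98, 14)]
yl [(-90, 14), (-86, 14), (-82, 16), (-78, 15), (-74, 13), (-70, 12), (-66, 11), (-62, 10), (-58, 12), (-54, 13), (-50, 11), (-46, 10), (-42, 10), (-38, 11), (-34, 9), (-30, 11), (-26, 12), (-22, 10)]
```

```bash
python3 -m crank '[[0,0,0,-0.01,0],[0,0,0,-0.03,0],[0,0,0,-0.06,0],[0,0,0,-0.1,0],[0,0,0,-0.14,0]]'; python3 -m crank '[[0,-0.04,0,-0.02,0],[0,-0.08,0,-0.03,0],[0,-0.12,0,-0.03,0],[0,-0.15,0,-0.03,0],[0,-0.15,0,-0.03,0]]'; python3 bar.py; python3 - <<'E'
from look import *
look("pics/fin.png",u=215,v=130,w_=200,h_=150,s=4,models=[(w([[-56,58,12],[-56,-58,12],[56,-58,12],[56,58,12],[-56,58,12]]),(255,0,0))])
E
```

```text
clock: 25.9
tcp_pos: [567.5, 24.9, 204.6]
eef_rot: [0.997, -0.077, 0.0, 0.0]
ft_force: [1.8, 0.2, 0.5]
gripper_width: 0.996
clock: 26.4
tcp_pos: [417.3, 48.2, 234.4]
eef_rot: [0.997, -0.076, 0.002, -0.001]
ft_force: [-0.2, 0.4, 0.7]
gripper_width: 1.003
right [(-76, 261, 78), (-68, 273, 124), (-60, 288, 101), (-52, 14, 29), (-44, 14, 39), (-36, 17, 49), (-28, 20, 57), (-20, 13, 26), (-12, 14, 29), (-4, 14, 31), (4, 12, 33), (12, 14, 32), (20, 14, 27), (28, 14, 29), (36, 13, 29), (44, 15, 31), (52, 13, 36), (60, 14, 31), (68, 15, 30), (76, 13, 34), (84, 13, 31)]
left [(-76, 13, 33), (-68, 11, 28), (-60, 14, 32), (-52, 14, 21), (-44, 13, 35), (-36, 14, 26), (-28, 13, 29), (-20, 13, 28), (-12, 14, 21), (-4, 15, 9), (4, 11, 26), (12, 13, 32), (20, 13, 29), (28, 13, 30), (36, 13, 30), (44, 15, 25), (52, 11, 35), (60, 14, 28), (68, 14, 28), (76, 15, 29), (84, 15, 28)]
mid [(-90, 15), (-86, 13), (-82, 14), (-78, 14), (-74, 14), (-70, 13), (-66, 12), (-62, 10), (-58, 15), (-54, 13), (-50, 11), (-46, 12), (-42, 9), (-38, 9), (-34, 10), (-30, 9), (-26, 10), (-22, 10), (-18, 10), (-14, 14), (-10, 43), (-6, 46), (-2, 46), (2, 10), (6, 11), (10, 9), (14, 12), (18, 10), (22, 10), (26, 9), (30, 10), (34, 9), (38, 12), (42, 14), (46, 13), (50, 21), (54, 24), (58, 19), (62, 19), (66, 19), (70, 19), (74, 36), (78, 37), (82, 19), (86, 18), (90, 15), (94, 15), (98, 13)]
yl [(-90, 15), (-86, 14), (-82, 13), (-78, 14), (-74, 14), (-70, 12), (-66, 12), (-62, 11), (-58, 14), (-54, 15), (-50, 12), (-46, 10), (-42, 9), (-38, 8), (-34, 11), (-30, 9), (-26, 11), (-22, 10)]
```

View pics/fin.png

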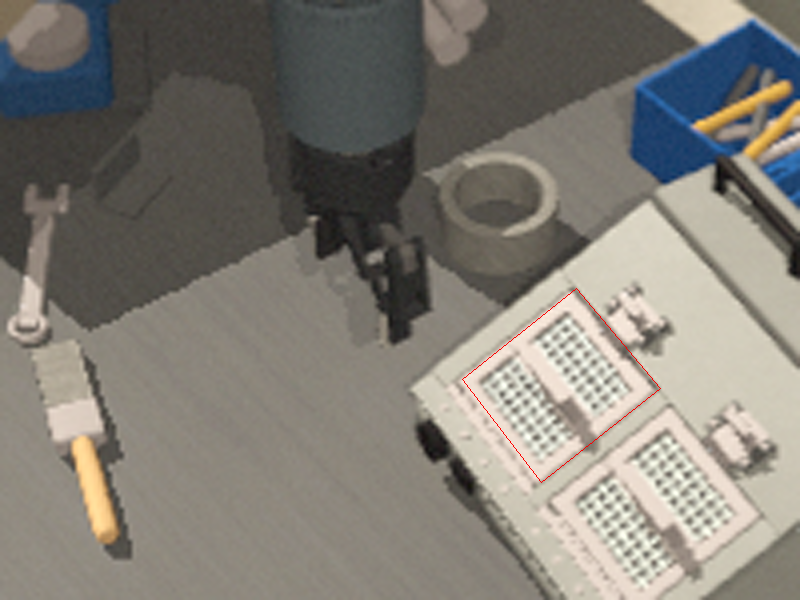

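The panel sits flush inside the predicted home outline (460–660, 290–482). The catch nose is over its upper edge, and the wrench, brush, tape and box haven't moved. Handing in.

```bash
python3 -c "
from rig import r
r.hand_in()"
```

```text
the job is handed in; nothing more can be done
```

The panel is back in the left-hand opening, flush and held by its catch. I let go of it and handed the job in at about 27 s on the robot's clock. The catch held on the first tug, so I did not need to push it over by its tab.

**How it went:**
- **Grasp:** I took the handle end to end so the panel could pivot. My first attempt closed above the handle, because the fingertips sit about 27 mm higher than the reported TCP. The panel did not move.
- **Tilting:** I pitched the panel up on the extractor's front edge, then went to the opening.
- **Getting the flange under the lip:** The first try came down on top of the lip. While I was correcting that, the panel slipped about 13 mm in the fingers and snapped in under the lip. I let go, took hold again centred, and pushed the upper edge down past the catch.
- **Tug:** I pulled up to about 24 N on the handle, harder than the suggested 8–15 N, and the panel gave only about 1.5 mm. I then pressed it home again and released it.

**Last checks:**
- **Panel and catch:** Depth readings put the face level with the deck along both sides. The catch nose is over the upper edge and its tab reads as closed. In the side picture the panel fills the predicted home outline.
- **Bystanders:** In the last picture, the wrench, brush and tape look undisturbed. The hammer and the spray cans were not in that view, so I did not check them again.
- **Disagreements:** My depth-based tilt estimates differed by up to about 10° while the panel was in the gripper, so I relied on the frame-edge profile instead. I viewed 13 pictures, three over the budget.

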